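# Pack and lock the workshop kit box

## Robot

A 6-joint arm with a two-finger parallel gripper is mounted at the origin on the work surface. World frame = base frame: x ahead of the robot, y to its left, z up, the work surface at z = 0. Lengths are in mm, angles in rad, forces in N, time in s.
With the tool pointing down it reaches from about 275 to 750 mm from the base axis. Payload 10.2 kg.
Tool frame: the origin (TCP) lies at the very end of the fingers, on their centre line; the grasp point (between the pads) lies 19 mm behind it; z points along the fingers, y is the direction in which the jaws open and shut (so a half turn about z gives the same grasp; the last joint's range is limited). The gripper opens to 85 mm and grips with 20 to 120 N. Pads are 22 mm wide; open, the fingers measure 114 mm over their backs; the gripper's body (76 mm by 85 mm) begins 54 mm behind the grasp point. The pads swing forward as they close: fully open they stand 13 mm farther back than shut.
Start: joints at [0.95, 0.313, 1.498, -0, 1.331, -0.223], TCP at [203.393, 484.007, 231.294] pointing down, gripper open.
Joint ranges: [-2.94, 2.94], [-0.97, 2.17], [0.19, 2.56], [-1.23, 4.37], [0.02, 3.11], [-2.88, 2.88]. Speed limits (rad/s): [2.39, 2.39, 3.01, 3.14, 3.14, 3.14].

## Interface

Orientations are given as a unit quaternion [w, x, y, z].
In Python, from rig import sensors, imaging, ctrl gives the robot as it stands.
- The arm moves only by the shell command python3 -m creep 'ROWS' [FORCE]. ROWS is JSON, a list of rows, each an object with "grip": the finger opening in mm, from 0 to 85.4; "linear": the shift along the tool's x, y, z in mm, a list of three; "rot": the turn, a rotation vector about the tool's x, y, z in rad, a list of three. A call has 1 to 12 rows; each row shifts and turns the commanded pose from where the row before left it, along the tool's axes as they then stand; what a row does not reach is not made up. A row lasts 1/12 s, in which the tool goes at most 41.7 mm and 7.16 degrees, less where a joint would pass 70% of its speed; a pose out of reach is approached as far as the arm can. A call with a gripper value outside its range is refused whole. The fingers move at their own pace and stop on an object; FORCE is the grip in N (left out, the last holds). Time passes only in rows, so rows that do not move let the fingers close. It gives the time, the measured TCP pose, the force and the opening at its end, in the units of the state.
- sensors.sense(): the state, without advancing time (a new reading comes with each control period).
- imaging.capture(name): name is "scene" or "top" or "wrist"; returns (picture, depth): 384x512x3 uint8, red, green, blue; 384x512 float32, mm along the optical axis (not along the pixel's ray), 0 where there is no reading.
- imaging.camera_params(name): a dict with "intrinsics" (3x3 intrinsics, pixels), "k1" (the pictures are not rectified: a ray, as slopes to the right and down, at radius r is drawn at 1 + k1 r^2 times it, then the intrinsics apply), "R" (3x3) and "t" (3): a world point X has camera coordinates R X + t. Camera axes: x right, y down, z forward; pixel columns grow to the right and rows downward; lengths in mm; the calibration is good to about 2 mm. A picture is of the moment at which its call begins: read the wrist's pose just before it. camera_params takes no time and is no camera call; for the wrist camera it gives the pose at the moment of the call.
- ctrl.finish_job(): hands the job in, once; it reports no verdict.
The state is a dict: "time_s": time; "joints": joint angles; "dq": joint speeds; "tau": joint torques, N m; "eef_pos": TCP position; "ee_rot": TCP orientation; "force": force on the tool from outside, world axes, zero at the start; "wrist_torque": the same for the moment, N m; "grip_width": opening from 0.0 (shut) to 1.0 (fully open).
Only numpy, scipy, OpenCV 4.12 (cv2) and the standard library are available. Lean on these libraries where they do the work, as an engineer would, in place of code of your own. Each camera call takes 0.05 s, during which the arm holds its last target.

## Task

Pack the plywood kit box: stand every jar, tin, bottle and block that is on the bench upright, side by side, on the floor of its narrow slot, and tip the hinged tray by its orange bar so that all the nuts slide into the wide bin, then lower the tray flat again (slot and tray in either order). Only when all that is done, throw the red-knobbed clamp lever over into the green-marked notch, not short of it or past it, and leave it there. Leave the mug, hammer and wrench alone.

Things in the scene. Friction and masses are not known exactly. Their poses are not given: they have to be found in the camera images.
- kitbox: plywood kit box, 286 x 182 mm, fixed to the bench. Origin on the bench below the middle of the narrow slot; x runs along the slot, y across from slot to wide bin. Floors at z = 12 mm; wall tops at z = 42 mm round the slot, 52 mm round the rest of the bin. Inside, slot and bin are 274 mm long (x -137 to 137). Narrow slot: y -32 to 32. Wide bin: y 38 to 138, beside the tray
- jar: amber glass jar with white lid, upright cylinder 54 mm across, 72 mm tall. Origin: centre of the underside. Some runs leave it out (None).
- tin: green tin with paper band, upright cylinder 52 mm across, 70 mm tall. Origin: centre of the underside. Some runs leave it out (None).
- woodblock: pale wood block, 52 (its x) x 56 (its y) x 70 mm tall. Origin: centre of the underside. Some runs leave it out (None).
- metalblock: aluminium set-up block with dark round holes, 48 (its x) x 50 (its y) x 68 mm tall. Origin: centre of the underside. Some runs leave it out (None).
- bottle: yellow bottle with red cap, round, 52 mm across up to 64 mm height; the cap is 20 mm across and reaches 88 mm. Origin: centre of the underside. Some runs leave it out (None).
- nut0: loose steel hex nut lying on the tray, 35 mm across, 16 mm thick, 70 g. Origin: centre of its underside. Some runs leave it out (None)
- nut1: loose brass hex nut lying on the tray, 35 mm across, 16 mm thick, 70 g. Origin: centre of its underside. Some runs leave it out (None)
- nut2: loose steel hex nut lying on the tray, 35 mm across, 16 mm thick, 70 g. Origin: centre of its underside. Some runs leave it out (None)
- nut3: loose brass hex nut lying on the tray, 35 mm across, 16 mm thick, 70 g. Origin: centre of its underside. Some runs leave it out (None)
- tray (a joint): angle (rad) of the aluminium tip tray: 0 = flat on its stand, grows as its orange bar is lifted and the tray tips towards the wide bin; stop at 1.15. It falls back flat by itself when let go. Nuts start to slide at about 0.45 to 0.65
- tray_bar (a point): middle of the tray's orange round bar, 12 mm thick, 90 mm long, parallel to the kit box's x axis; it stands 20 mm outside and 28 mm above the rim of the tray's outer wall. The tray is 140 mm wide, walls 24 mm high, open towards the bin. With the tray flat the bar is 142 mm out (+y of the box) from the hinge and 56 mm above it
- tray_hinge (a point): point on the tray's hinge axis, level with the bar's middle along the box's x; the axis runs along the kit box's x, over the bin's outer wall, 60 mm above the bench
- clamp (a joint): angle (rad) of the clamp lever: 0 = leaning 0.6 rad away from the box (white-marked side), 0.6 = upright, 1.0 = in the green-marked notch, leaning 0.4 rad over the box; stop at 1.4. It stays where it is left, with light friction
- clamp_knob (a point): centre of the lever's red ball knob, 28 mm across, 100 mm from the pivot, on a 10 mm steel rod
- clamp_pivot (a point): pivot of the clamp lever, 50 mm above the bench; the pivot axis runs along the kit box's x, so the lever swings across the box. The grey quadrant with the white and green marks is at its -x side
- clamp_notch (a point): where the centre of the red knob lies when the lever is in the green-marked notch
- mug: blue mug, 76 mm across, 90 mm tall; a bystander. Origin: centre of the underside
- hammer: hammer lying on the bench, 260 mm long; a bystander. Origin: below its middle
- wrench: wrench lying on the bench, 180 mm long; a bystander. Origin: below its middle
Not all that is in view belongs to the job. What is shaped like the nut3 but blue, pink or turquoise is not meant.

How it is judged:
By the outcome, as a careful person would: the job done as asked, in the order asked, and still so for the second after the job is handed in, with the robot touching nothing.
Of jar, tin, woodblock, metalblock, bottle only 3 to 5 are there at a start; the rules pass over those that are not, and their reading is None.
Of nut0, nut1, nut2, nut3 only 2 to 4 are there at a start; the rules pass over those that are not, and their reading is None.
At some moment in a run one of jar, tin, woodblock, metalblock, bottle may be knocked a few centimetres aside while the robot is not near it.
It also fails if it takes over 210 s, if anything falls off the work surface, if the arm or the gripper's body presses on something with over 40 N, if the wrist force passes 120 N, or if a joint passes its speed limit or range.

## Working session

There is one attempt and no reset: what is moved stays moved. The work goes in short steps, Python scripts to look and compute and a shell command to move; the robot and the scene stay as the last step left them, time stands still between calls to the robot, and variables do not carry over. Pictures are saved under pics/ and viewed, and the job is handed in when it is done.

```bash
ls; mkdir -p pics
python3 - <<'E'
from rig import sensors, imaging
import cv2
print(sensors.sense())
for n in ("scene","top"):
    p,d=imaging.capture(n); 
    cv2.imwrite(f"pics/{n}0.png",p[:,:,::-1]); import numpy as np; np.save(f"pics/{n}0.npy",d)
    print(n,imaging.camera_params(n))
    cv2.imwrite(f"pics/{n}0b.png",cv2.resize(p[:,:,::-1],(800,600),interpolation=cv2.INTER_CUBIC))
E
```

```text
pics
{'time_s': 0.0, 'joints': array([ 9.49579657e-01,  3.13482103e-01,  1.49847455e+00, -1.34610513e-05,
        1.33102039e+00, -2.23400348e-01]), 'dq': array([-1.23566379e-03, -4.42472508e-04, -6.53602950e-05,  1.60754066e-03,
       -2.51575537e-03, -8.53555686e-04]), 'tau': array([-1.94520573e-03, -4.12274587e+01, -2.59732264e+01, -3.21314556e-04,
        4.24287660e-03, -1.66056225e-05]), 'eef_pos': array([203.23798848, 483.7660043 , 230.70455658]), 'ee_rot': array([-2.77745431e-04,  1.97597519e-01,  9.80282990e-01, -6.34061472e-04]), 'force': array([0.59463454, 0.0848279 , 0.42596705]), 'wrist_torque': array([ 0.01600086,  0.01921911, -0.00786171]), 'grip_width': 1.0030112456166027}
scene {'intrinsics': array([[378.51538062,   0.        , 251.71797789],
       [  0.        , 378.51538062, 196.69063853],
       [  0.        ,   0.        ,   1.        ]]), 'k1': -0.10431512890668555, 'R': array([[-0.8326031 ,  0.55379864,  0.00889681],
       [ 0.40400281,  0.6182255 , -0.67422471],
       [-0.37888496, -0.55776724, -0.73847267]]), 't': array([ 493.52473851, -185.21557557, 1523.55548783])}
top {'intrinsics': array([[346.61930353,   0.        , 255.06218252],
       [  0.        , 346.61930353, 190.26943309],
       [  0.        ,   0.        ,   1.        ]]), 'k1': -0.029439687696660367, 'R': array([[ 0.02111876, -0.99969549, -0.01276431],
       [-0.98147811, -0.01829904, -0.19069838],
       [ 0.19040674,  0.0165552 , -0.98156569]]), 't': array([ 25.55981891, 623.44590046, 946.5704798 ])}
```

View pics/scene0b.png

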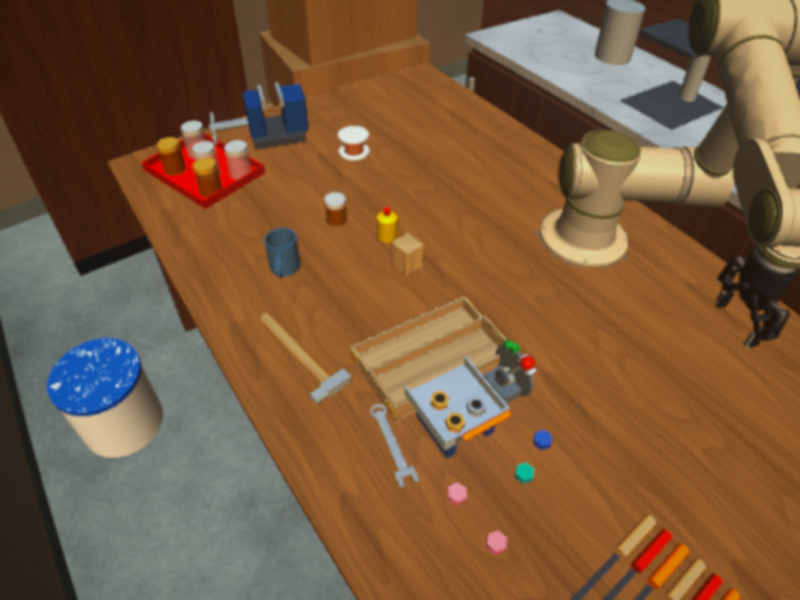

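View pics/top0b.png

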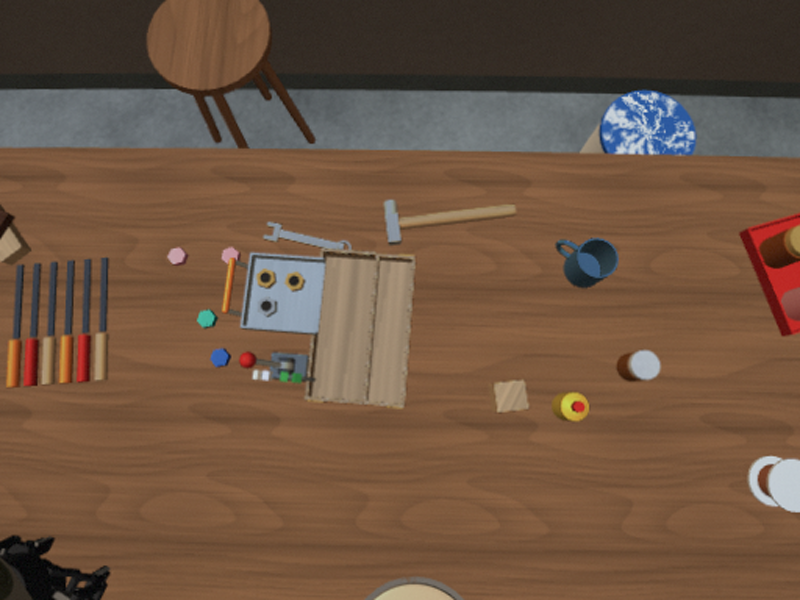

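The scene picture shows the kit box at about (430,355), with the tray and 3 nuts at (457,405) and the clamp's red knob at (528,363). The bench kit parts are a jar (335,208), a bottle (387,225) and a wood block (407,253). There is no tin or metal block on the bench. The jars in the red tray at (200,165) and the blue, pink and turquoise nuts are decoys.

```bash
cat > h.py <<'E'
import numpy as np, cv2
from rig import sensors, imaging
def und(P,uv):
    K=P["intrinsics"]; k=P["k1"]
    uv=np.asarray(uv,float).reshape(-1,1,2)
    return cv2.undistortPoints(uv,K,np.array([k,0,0,0,0.]),None,None,None).reshape(-1,2) if False else cv2.undistortPointsIter(uv,K,np.array([k,0,0,0,0.]),np.eye(3),np.eye(3),(3,50,1e-9)).reshape(-1,2)
def plane(P,uv,z):
    "pixel -> world at height z"
    s=und(P,uv); r=np.c_[s,np.ones(len(s))]@P["R"]
    C=-P["R"].T@P["t"]
    return C+r*((z-C[2])/r[:,2])[:,None]
def dep(P,uv,d):
    s=und(P,uv); X=np.c_[s,np.ones(len(s))]*np.asarray(d,float)[:,None]
    return (X-P["t"])@P["R"]
def cloud(P,D):
    v,u=np.mgrid[:384,:512]; 
    W=dep(P,np.c_[u.ravel(),v.ravel()],D.ravel()); W[D.ravel()==0]=np.nan
    return W.reshape(384,512,3)
def proj(P,X):
    c=np.asarray(X,float).reshape(-1,3)@P["R"].T+P["t"]; s=c[:,:2]/c[:,2:]
    s=s*(1+P["k1"]*(s**2).sum(1))[:,None]
    return s@P["intrinsics"][:2,:2].T+P["intrinsics"][:2,2]
def crop(img,u0,v0,u1,v1,name,w=800):
    c=img[v0:v1,u0:u1,::-1]; f=min(w/(u1-u0),600/(v1-v0))
    cv2.imwrite(name,cv2.resize(c,None,fx=f,fy=f,interpolation=cv2.INTER_CUBIC)); print(name,"scale",f,"origin",u0,v0)
E
python3 - <<'E'
from h import *
p=cv2.imread("pics/top0.png")[:,:,::-1]; D=np.load("pics/top0.npy")
crop(p,130,150,280,262,"pics/c1.png"); crop(p,300,200,440,280,"pics/c2.png")
P=imaging.camera_params("top"); W=cloud(P,D)
for u,v in [(327,253),(370,261),(413,234),(376,166),(205,220),(240,220),(170,190),(158,230),(260,290)]:
    print(u,v,W[v,u].round(1))
E
```

```text
pics/c1.png scale 5.333333333333333 origin 130 150
pics/c2.png scale 5.714285714285714 origin 300 200
327 253 [ 447.2 -165.4   71.7]
370 261 [ 427.6 -279.6   85.2]
413 234 [ 503.8 -407.1   73.1]
376 166 [ 717.9 -335.8    2.9]
205 220 [538.4 187.2  12.4]
240 220 [540.4  81.9  13.5]
170 190 [614.5 280.   83.8]
158 230 [495.2 285.  155. ]
260 290 [337.4  18.2  -3.7]
```

View pics/c1.png

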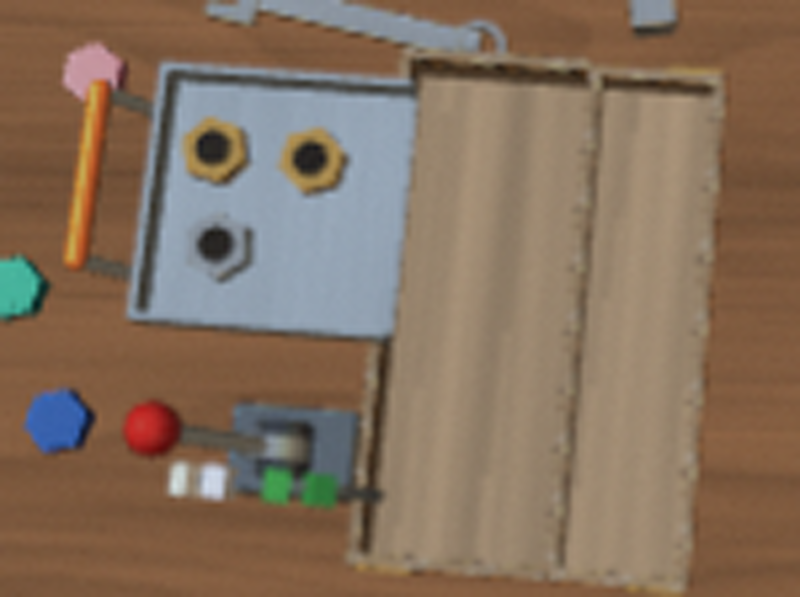

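View pics/c2.png

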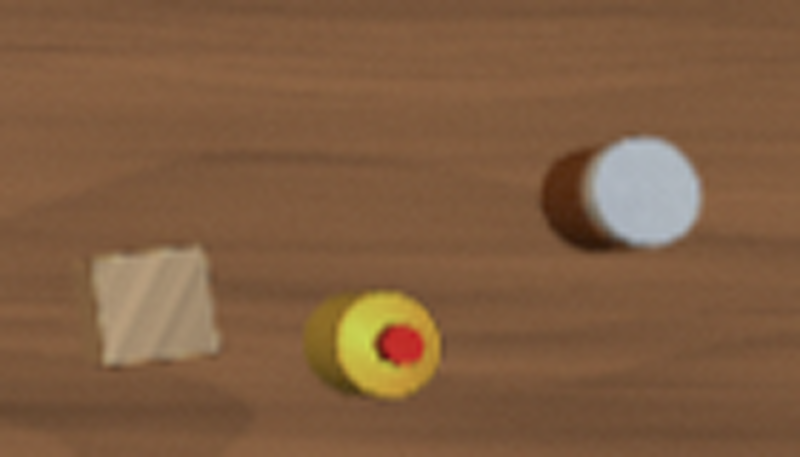

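```bash
cat > fit.py <<'E'
from h import *
from scipy.optimize import least_squares
P=imaging.camera_params("top")
def px(c,f,o): return (np.asarray(c,float)+.5)/f-.5+np.array(o)
c1=lambda c: px(c,5.33333,(130,150)); c2=lambda c: px(c,5.714286,(300,200))
m=np.array([[143,-38,42],[-143,-38,42],[-143,144,52],[140,35,42],[-140,35,42]],float)
uv=c1([[720,72],[688,590],[350,565],[597,75],[563,572]])
def T(q,m): 
    c,s=np.cos(q[2]),np.sin(q[2]); return np.c_[q[0]+c*m[:,0]-s*m[:,1],q[1]+s*m[:,0]+c*m[:,1],m[:,2]]
r=least_squares(lambda q:(proj(P,T(q,m))-uv).ravel(),[540,80,0])
print("box",r.x, "res px",r.fun.round(2))
q=r.x; iv=lambda X:np.c_[(X[:,:2]-q[:2])@np.array([[np.cos(q[2]),-np.sin(q[2])],[np.sin(q[2]),np.cos(q[2])]]),X[:,2]]
b=plane(P,c2([[93,258],[203,248],[218,352],[103,366]]),70)
print("block",b.mean(0),np.linalg.norm(b-np.roll(b,-1,0),axis=1), "yaw edges",[np.arctan2(*(b[(i+1)%4]-b[i])[1::-1]) for i in range(4)])
print("bottle",plane(P,c2([[388,345]]),64),plane(P,c2([[402,344]]),88))
print("jar",plane(P,c2([[645,192]]),72))
print("knob box",iv(plane(P,c1([[152,428]]),132.5)),plane(P,c1([[152,428]]),132.5))
bar=plane(P,c1([[98,88],[76,262]]),120); print("bar",bar,"box",iv(bar))
h=plane(P,c1([[417,80],[392,340]]),62); print("tray edge box",iv(h))
n=plane(P,c1([[214,150],[312,159],[218,244]]),80); print("nuts box",iv(n))
E
python3 fit.py
```

```text
box [ 5.68451997e+02  5.33492486e+01 -4.31876987e-02] res px [ 0.73  0.11  0.83 -0.12  0.14  0.32 -0.52 -0.91 -1.18  0.5 ]
block [ 446.94893017 -164.52580717   70.        ] [54.08136512 50.15910583 56.23941585 51.79341597] yaw edges [np.float64(-1.462482358906969), np.float64(-3.0168442346731137), np.float64(1.707999875702845), np.float64(0.08301301116735191)]
bottle [[ 430.24897697 -279.32391968   64.        ]] [[ 430.85369309 -278.68197411   88.        ]]
jar [[ 506.17424881 -406.16898303   72.        ]]
knob box [[-81.4747954 234.7606361 132.5      ]] [[497.18879259 291.40859881 132.5       ]]
bar [[674.23690043 336.70837741 120.        ]
 [581.99573327 340.65096079 120.        ]] box [[ 93.45243997 287.66209881 120.        ]
 [  1.12706433 287.61856048 120.        ]]
tray edge box [[122.97411942 131.04603209  62.        ]
 [-21.91214776 131.4532152   62.        ]]
nuts box [[ 72.70952044 234.25137151  80.        ]
 [ 70.99169535 180.6344969   80.        ]
 [ 21.52380829 226.34946121  80.        ]]
```

```bash
cat > go.py <<'E'
import sys; from h import *
from scipy.spatial.transform import Rotation as R
# usage: go.py x y z [psi]  -> tool-axes shift (current axes) and turn about tool z
s=sensors.sense(); q=s["ee_rot"]; Rm=R.from_quat([q[1],q[2],q[3],q[0]]).as_matrix()
psi=np.arctan2(Rm[1,1],Rm[0,1])
print("t",round(s["time_s"],2),"tcp",s["eef_pos"].round(1),"psi",round(psi,3),"tilt z",Rm[:,2].round(3),"F",s["force"].round(1),"grip",round(s["grip_width"]*85.4,1),"q",s["joints"].round(2))
if len(sys.argv)>3:
    d=np.array(list(map(float,sys.argv[1:4])))-s["eef_pos"]
    t=Rm.T@d; n=int(np.ceil(np.abs(np.linalg.norm(t))/41))
    print("shift tool",t.round(1),"rows",n,"per row",(t/max(n,1)).round(2))
    if len(sys.argv)>4:
        a=-(float(sys.argv[4])-psi); m=int(np.ceil(abs(a)/.12)); print("turn tool z",round(a,3),"rows",m,"per row",round(a/max(m,1),4))
E
python3 go.py 447 -164.5 220 1.684
```

```text
t 0.1 tcp [203.2 483.8 230.8] psi 1.173 tilt z [-0.001 -0.001 -1.   ] F [0.8 0.3 0.2] grip 85.2 q [ 0.95  0.31  1.5   0.    1.33 -0.22]
shift tool [-475.9 -503.2   11.2] rows 17 per row [-27.99 -29.6    0.66]
turn tool z -0.511 rows 5 per row -0.1022
```

Candidates: block at top (327,253), versus similar wooden things (knife handles at about (65,225), box floor). Bottle at top (366,260). Jar at top (412,234), versus the jars in the red tray at (505,155) and the white-lidded one at (505,310). The bench parts fit the descriptions and measured sizes. Moving over the block.

```bash
python3 -m creep '[{"grip":85,"linear":[-26.4,-28,0.6],"rot":[0,0,0]},{"grip":85,"linear":[-26.4,-28,0.6],"rot":[0,0,0]},{"grip":85,"linear":[-26.4,-28,0.6],"rot":[0,0,0]},{"grip":85,"linear":[-26.4,-28,0.6],"rot":[0,0,0]},{"grip":85,"linear":[-26.4,-28,0.6],"rot":[0,0,0]},{"grip":85,"linear":[-26.4,-28,0.6],"rot":[0,0,0]},{"grip":85,"linear":[-26.4,-28,0.6],"rot":[0,0,0]},{"grip":85,"linear":[-26.4,-28,0.6],"rot":[0,0,0]},{"grip":85,"linear":[-26.4,-28,0.6],"rot":[0,0,0]}]' 50
python3 -m creep '[{"grip":85,"linear":[-26.4,-28,0.6],"rot":[0,0,0]},{"grip":85,"linear":[-26.4,-28,0.6],"rot":[0,0,0]},{"grip":85,"linear":[-26.4,-28,0.6],"rot":[0,0,0]},{"grip":85,"linear":[-26.4,-28,0.6],"rot":[0,0,0]},{"grip":85,"linear":[-26.4,-28,0.6],"rot":[0,0,0]},{"grip":85,"linear":[-26.4,-28,0.6],"rot":[0,0,0]},{"grip":85,"linear":[-26.4,-28,0.6],"rot":[0,0,0]},{"grip":85,"linear":[-26.4,-28,0.6],"rot":[0,0,0]},{"grip":85,"linear":[-26.4,-28,0.6],"rot":[0,0,0]},{"grip":85,"linear":[0,0,0],"rot":[0,0,0]},{"grip":85,"linear":[0,0,0],"rot":[0,0,0]}]'
python3 go.py 447 -164.5 220 1.684
python3 - <<'E'
from h import *
P=imaging.camera_params("wrist"); p,d=imaging.capture("wrist"); print(P); crop(p,0,0,512,384,"pics/w1.png")
np.save("pics/w1.npy",d); print(proj(P,[[447,-164.5,70],[430.5,-279,88],[506,-406,72]]))
E
```

```text
time_s: 0.85
eef_pos: [324.8, 157.9, 225.8]
ee_rot: [0.0, 0.197, 0.98, 0.0]
force: [1.0, 0.2, 0.6]
grip_width: 1.001
time_s: 1.77
eef_pos: [446.1, -165.9, 219.7]
ee_rot: [-0.001, 0.199, 0.98, 0.0]
force: [0.4, 0.8, -0.9]
grip_width: 0.991
t 1.77 tcp [ 446.1 -165.9  219.7] psi 1.171 tilt z [-0.001  0.001 -1.   ] F [ 0.4  0.8 -0.9] grip 84.7 q [-0.6   0.22  1.66  0.    1.27 -1.77]
shift tool [-0.3  1.6 -0.3] rows 1 per row [-0.27  1.6  -0.32]
turn tool z -0.513 rows 5 per row -0.1027
{'intrinsics': array([[330.37550109,   0.        , 262.06376958],
       [  0.        , 330.37550109, 189.47679045],
       [  0.        ,   0.        ,   1.        ]]), 'k1': -0.08436927279166187, 'R': array([[ 3.89994545e-01,  9.20817162e-01,  9.68677889e-05],
       [ 8.81149746e-01, -3.73224707e-01,  2.90307496e-01],
       [ 2.67356278e-01, -1.13132985e-01, -9.56933408e-01]]), 't': array([ -21.00312966, -489.25095766,  230.38222695])}
pics/w1.png scale 1.5625 origin 0 0
[[264.09792545 174.51190919]
 [139.47561386 211.49693901]
 [ 79.26863522 308.90467727]]
```

View pics/w1.png

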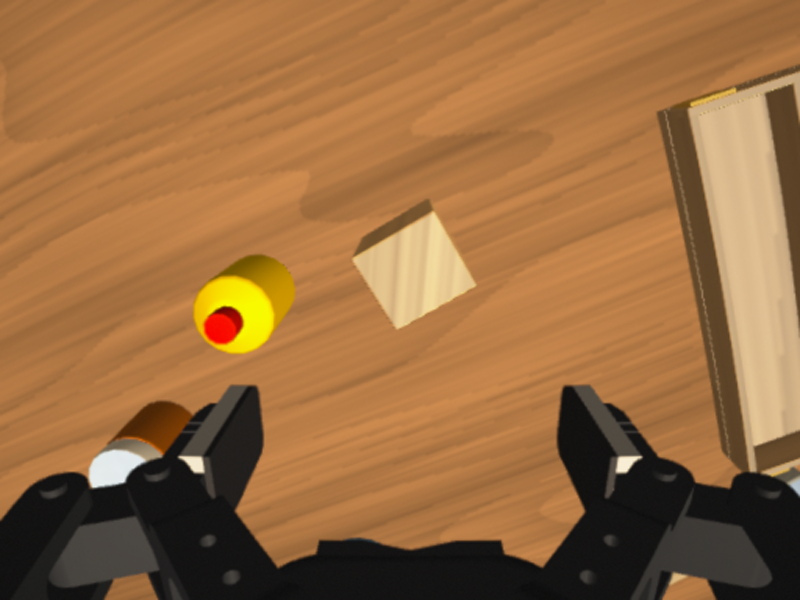

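The wrist picture shows the block top with corners at (353,260), (432,211), (475,286) and (398,328), and the bottle cap at (222,325). This matches the predicted pixels.

Run:
```python
from h import *
P=imaging.camera_params("wrist"); f=1.5625
b=plane(P,(np.array([[353,260],[432,211],[475,286],[398,328]])+.5)/f-.5,70)
print(b.mean(0),np.linalg.norm(b-np.roll(b,-1,0),axis=1),[np.arctan2(*(b[(i+1)%4]-b[i])[1::-1]) for i in range(4)])
print(plane(P,(np.array([[222,325]])+.5)/f-.5,88),plane(P,(np.array([[235,315]])+.5)/f-.5,64))
print(plane(P,(np.array([[690,108],[750,468]])+.5)/f-.5,42))
```

```text
[ 446.8339813  -162.35159072   70.        ] [53.67879993 51.12667595 52.6631718  49.38173213] [np.float64(1.7287628488235351), np.float64(0.13222042062315892), np.float64(-1.4456622442471294), np.float64(-2.989137447550195)]
[[ 428.32000318 -274.1951362    88.        ]] [[ 430.15808421 -275.45803745   64.        ]]
[[423.27170136  28.91658514  42.        ]
 [695.04475433  12.80135018  42.        ]]
```

```bash
python3 -m creep '[{"grip":85,"linear":[0,0,0],"rot":[0,0,-0.106]},{"grip":85,"linear":[0,0,0],"rot":[0,0,-0.106]},{"grip":85,"linear":[0,0,0],"rot":[0,0,-0.106]},{"grip":85,"linear":[0,0,0],"rot":[0,0,-0.106]},{"grip":85,"linear":[0,0,0],"rot":[0,0,-0.106]},{"grip":85,"linear":[0,0,0],"rot":[0,0,0]},{"grip":85,"linear":[0,0,0],"rot":[0,0,0]}]'
python3 go.py 447 -163.5 26 1.7
```

```text
time_s: 2.4
eef_pos: [446.1, -163.7, 220.6]
ee_rot: [0.0, -0.065, 0.998, 0.0]
force: [-0.5, 0.0, -0.1]
grip_width: 0.996
t 2.4 tcp [ 446.1 -163.7  220.6] psi 1.701 tilt z [ 0.  0. -1.] F [-0.5  0.  -0.1] grip 85.0 q [-0.6   0.21  1.66  0.    1.27 -2.3 ]
shift tool [-9.000e-01  1.000e-01  1.946e+02] rows 5 per row [-1.900e-01  1.000e-02  3.893e+01]
turn tool z 0.001 rows 1 per row 0.0012
```

```bash
python3 -m creep '[{"grip":85,"linear":[-0.5,0,40],"rot":[0,0,0]},{"grip":85,"linear":[-0.4,0,40],"rot":[0,0,0]},{"grip":85,"linear":[0,0,40],"rot":[0,0,0]},{"grip":85,"linear":[0,0,30],"rot":[0,0,0]},{"grip":85,"linear":[0,0,25],"rot":[0,0,0]},{"grip":85,"linear":[0,0,19.5],"rot":[0,0,0]},{"grip":85,"linear":[0,0,0],"rot":[0,0,0]}]' 50
python3 -m creep '[{"grip":40,"linear":[0,0,0],"rot":[0,0,0]},{"grip":40,"linear":[0,0,0],"rot":[0,0,0]},{"grip":40,"linear":[0,0,0],"rot":[0,0,0]},{"grip":40,"linear":[0,0,0],"rot":[0,0,0]},{"grip":40,"linear":[0,0,0],"rot":[0,0,0]},{"grip":40,"linear":[0,0,0],"rot":[0,0,0]},{"grip":40,"linear":[0,0,0],"rot":[0,0,0]},{"grip":40,"linear":[0,0,0],"rot":[0,0,0]},{"grip":40,"linear":[0,0,0],"rot":[0,0,0]},{"grip":40,"linear":[0,0,0],"rot":[0,0,0]}]' 50
python3 go.py
```

```text
time_s: 2.98
eef_pos: [445.3, -163.0, 23.0]
ee_rot: [-0.003, -0.065, 0.998, 0.002]
force: [0.4, 1.3, -0.4]
grip_width: 0.996
time_s: 3.82
eef_pos: [448.1, -165.0, 27.6]
ee_rot: [0.001, -0.066, 0.998, -0.001]
force: [-0.2, 0.8, 7.4]
grip_width: 0.65
t 3.82 tcp [ 448.1 -165.    27.6] psi 1.702 tilt z [ 0.003 -0.002 -1.   ] F [-0.2  0.8  7.4] grip 55.5 q [-0.6   0.49  1.86  0.    0.79 -2.3 ]
```

```bash
python3 -m creep '[{"grip":40,"linear":[0,0,-10],"rot":[0,0,0]},{"grip":40,"linear":[0,0,-30],"rot":[0,0,0]},{"grip":40,"linear":[0,0,-40],"rot":[0,0,0]},{"grip":40,"linear":[0,0,-40],"rot":[0,0,0]},{"grip":40,"linear":[0,0,0],"rot":[0,0,0]}]'
python3 -m creep '[{"grip":40,"linear":[0,0,0],"rot":[0,0,0.1163]},{"grip":40,"linear":[0,0,0],"rot":[0,0,0.1163]},{"grip":40,"linear":[0,0,0],"rot":[0,0,0.1163]},{"grip":40,"linear":[0,0,0],"rot":[0,0,0.1163]},{"grip":40,"linear":[0,0,0],"rot":[0,0,0.1163]},{"grip":40,"linear":[0,0,0],"rot":[0,0,0.1163]},{"grip":40,"linear":[0,0,0],"rot":[0,0,0.1163]},{"grip":40,"linear":[0,0,0],"rot":[0,0,0.1163]},{"grip":40,"linear":[0,0,0],"rot":[0,0,0.1163]},{"grip":40,"linear":[0,0,0],"rot":[0,0,0.1163]},{"grip":40,"linear":[0,0,0],"rot":[0,0,0.1163]},{"grip":40,"linear":[0,0,0],"rot":[0,0,0.1163]}]'
python3 -m creep '[{"grip":40,"linear":[0,0,0],"rot":[0,0,0.1163]},{"grip":40,"linear":[0,0,0],"rot":[0,0,0.1163]},{"grip":40,"linear":[0,0,0],"rot":[0,0,0.1163]},{"grip":40,"linear":[0,0,0],"rot":[0,0,0]},{"grip":40,"linear":[0,0,0],"rot":[0,0,0]}]'
python3 go.py 483 -40 160 -0.043
```

```text
time_s: 4.23
eef_pos: [449.8, -166.2, 153.8]
ee_rot: [0.005, -0.066, 0.998, -0.004]
force: [0.2, -0.9, -0.4]
grip_width: 0.648
time_s: 5.23
eef_pos: [446.9, -164.5, 146.5]
ee_rot: [0.0, 0.593, 0.805, -0.0]
force: [-0.2, 0.5, -1.7]
grip_width: 0.65
time_s: 5.65
eef_pos: [447.0, -164.5, 146.3]
ee_rot: [0.0, 0.72, 0.693, 0.0]
force: [0.9, 0.1, -2.0]
grip_width: 0.648
t 5.65 tcp [ 447.  -164.5  146.3] psi -0.038 tilt z [ 0. -0. -1.] F [ 0.9  0.1 -2. ] grip 55.3 q [-0.6   0.3   1.76 -0.    1.09 -0.56]
shift tool [125.8  31.2 -13.7] rows 4 per row [31.45  7.8  -3.42]
turn tool z 0.005 rows 1 per row 0.0048
```

```bash
python3 -m creep '[{"grip":40,"linear":[31.5,7.8,-3.4],"rot":[0,0,0]},{"grip":40,"linear":[31.5,7.8,-3.4],"rot":[0,0,0]},{"grip":40,"linear":[31.5,7.8,-3.4],"rot":[0,0,0]},{"grip":40,"linear":[31.5,7.8,-3.4],"rot":[0,0,0.005]},{"grip":40,"linear":[0,0,0],"rot":[0,0,0]},{"grip":40,"linear":[0,0,0],"rot":[0,0,0]}]'
python3 - <<'E'
from h import *
P=imaging.camera_params("wrist"); p,d=imaging.capture("wrist"); print(-P["R"].T@P["t"],P["R"][2]); crop(p,0,0,512,384,"pics/w2.png")
np.save("pics/w2.npy",d); np.save("pics/w2p.npy",P,allow_pickle=True)
p,d=imaging.capture("top"); crop(p,130,140,450,300,"pics/t2.png")
E
```

```text
time_s: 6.15
eef_pos: [483.7, -38.8, 159.9]
ee_rot: [0.0, 0.721, 0.693, 0.0]
force: [-0.2, -1.4, -1.9]
grip_width: 0.653
[486.76112978  35.55075697 302.53226657] [-0.01242977 -0.29262066 -0.95614782]
pics/w2.png scale 1.5625 origin 0 0
pics/t2.png scale 2.5 origin 130 140
```

View pics/w2.png

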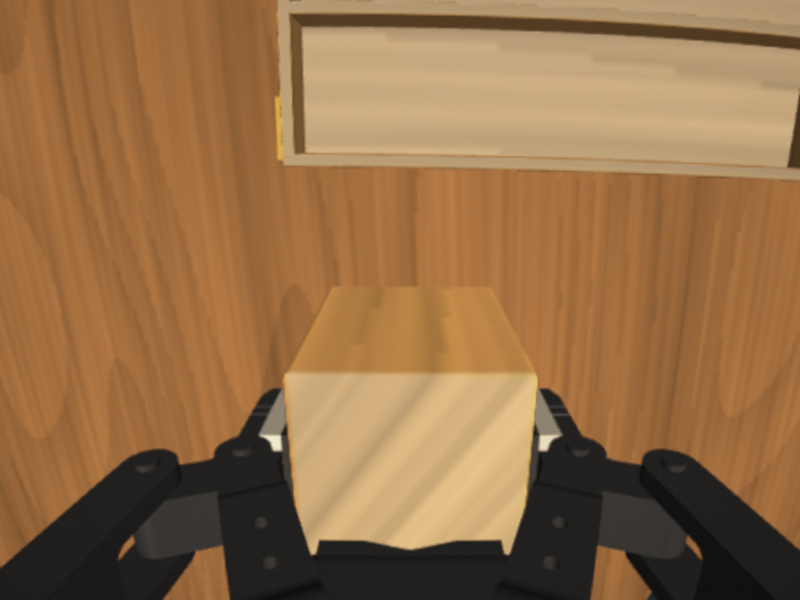

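View pics/t2.png

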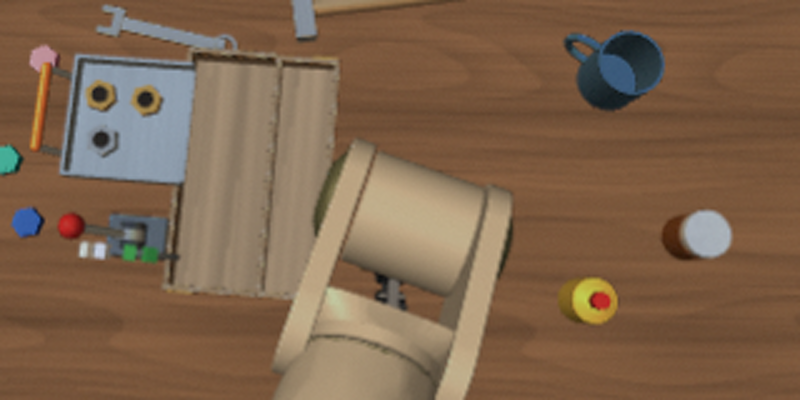

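Run:
```python
from h import *
P=np.load("pics/w2p.npy",allow_pickle=True).item(); f=1.5625
g=lambda c,z: plane(P,(np.array(c)+.5)/f-.5,z).round(1)
print("outer slot corner/edge",g([[284,165],[800,180]],42))
print("inner top edge",g([[294,154],[790,167]],42))
print("inner divider floor/top", g([[303,27],[800,50]],12), g([[290,13],[800,38]],42))
print("block top front (z=70+134=~204)",g([[286,374],[536,374]],160-26+70), "bottom",g([[334,287],[490,287]],134))
q=[568.45,53.35,-.0432]
T=lambda x,y:(round(q[0]+np.cos(q[2])*x-np.sin(q[2])*y,1),round(q[1]+np.sin(q[2])*x+np.cos(q[2])*y,1))
print("fit: outer",T(-143,-38),"slot",[T(x,0) for x in(-85,0,85)])
print("divider inner edge",T(-137,32))
```

```text
outer slot corner/edge [[424.   26.2  42. ]
 [689.8  11.   42. ]]
inner top edge [[429.5  31.3  42. ]
 [682.9  17.7  42. ]]
inner divider floor/top [[433.5  95.3  12. ]
 [703.9  79.9  12. ]] [[433.4  95.7  42. ]
 [681.   81.   42. ]]
block top front (z=70+134=~204) [[458.7 -10.6 204. ]
 [511.4 -12.8 204. ]] bottom [[459.  -11.7 134. ]
 [512.  -13.8 134. ]]
fit: outer (np.float64(423.9), np.float64(21.6)) slot [(np.float64(483.5), np.float64(57.0)), (np.float64(568.4), np.float64(53.4)), (np.float64(653.4), np.float64(49.7))]
divider inner edge (np.float64(433.0), np.float64(91.2))
```

```bash
python3 go.py 483.5 58.8 110 -0.05
```

```text
t 6.25 tcp [483.4 -40.4 159.6] psi -0.045 tilt z [-0. -0. -1.] F [ 0.3  0.5 -1.4] grip 56.0 q [-0.33  0.3   1.72 -0.    1.13 -0.28]
shift tool [99.1 -4.3 49.6] rows 3 per row [33.04 -1.43 16.52]
turn tool z 0.005 rows 1 per row 0.0054
```

```bash
python3 -m creep '[{"grip":40,"linear":[32.8,-1.4,10],"rot":[0,0,0.005]},{"grip":40,"linear":[32.8,-1.4,15],"rot":[0,0,0]},{"grip":40,"linear":[32.8,-1.4,20],"rot":[0,0,0]},{"grip":40,"linear":[0,0,10],"rot":[0,0,0]},{"grip":40,"linear":[0,0,0],"rot":[0,0,0]},{"grip":40,"linear":[0,0,0],"rot":[0,0,0]},{"grip":40,"linear":[0,0,0],"rot":[0,0,0]}]'
python3 - <<'E'
from h import *
P=imaging.camera_params("wrist"); p,d=imaging.capture("wrist"); crop(p,0,0,512,384,"pics/w3.png")
p,d=imaging.capture("scene"); crop(p,210,170,370,300,"pics/s3.png")
E
python3 go.py
```

```text
time_s: 6.83
eef_pos: [484.9, 57.1, 105.4]
ee_rot: [0.001, 0.726, 0.688, 0.0]
force: [-0.0, -0.1, -0.9]
grip_width: 0.647
pics/w3.png scale 1.5625 origin 0 0
pics/s3.png scale 4.615384615384615 origin 210 170
t 6.93 tcp [484.9  57.3 105.5] psi -0.053 tilt z [ 0.002 -0.    -1.   ] F [-0.7 -0.1 -0.7] grip 55.5 q [-0.12  0.38  1.77 -0.    0.99 -0.07]
```

View pics/w3.png

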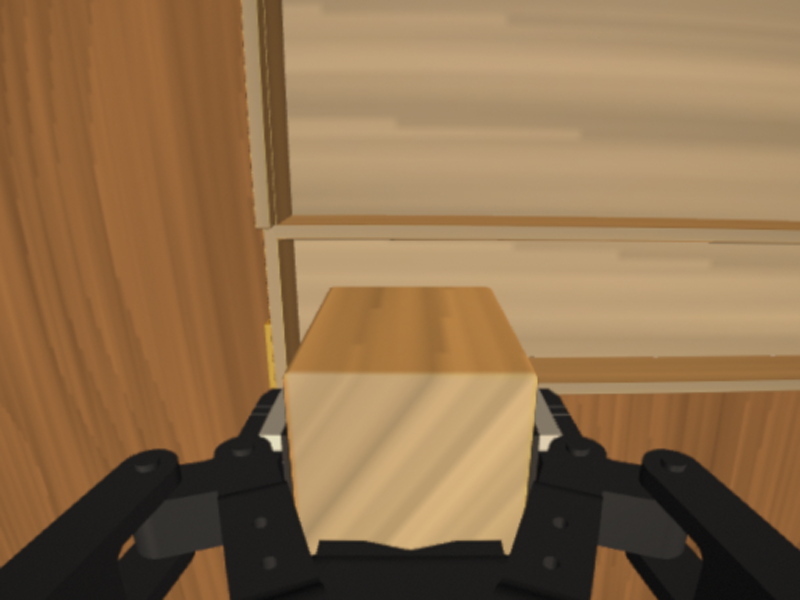

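View pics/s3.png

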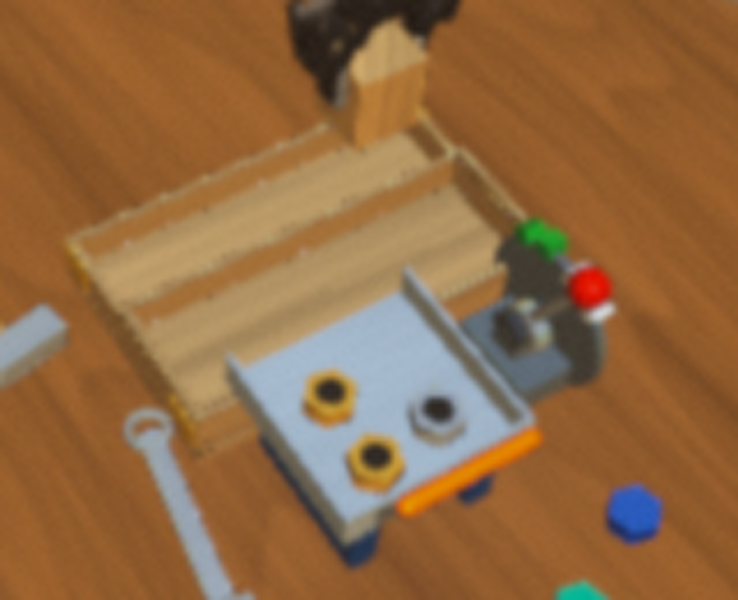

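Run:
```python
from h import *
P=imaging.camera_params("wrist"); f=1.5625
g=lambda c,z: plane(P,(np.array(c)+.5)/f-.5,z).round(1)
print("divider top slot side",g([[290,239],[488,240],[800,243]],42))
print("outer wall inner top",g([[540,383],[800,381]],42), "outer edge",g([[540,394],[800,391]],42))
print("end wall inner top",g([[280,239],[288,380]],42))
print("block bottom front",g([[332,287],[488,287]],79.5),"top front",g([[286,374],[536,374]],149.5))
```

```text
divider top slot side [[438.2  95.5  42. ]
 [518.4  90.7  42. ]
 [653.5  83.4  42. ]]
outer wall inner top [[541.1  25.3  42. ]
 [665.6  17.4  42. ]] outer edge [[541.2  19.8  42. ]
 [666.7  12.1  42. ]]
end wall inner top [[434.1  95.7  42. ]
 [429.6  32.8  42. ]]
block bottom front [[459.8  84.8  79.5]
 [512.8  81.9  79.5]] top front [[460.2  85.7 149.5]
 [512.8  82.9 149.5]]
```

```bash
python3 -m creep '[{"grip":40,"linear":[2.7,0,0],"rot":[0,0,0]},{"grip":40,"linear":[0,0,20],"rot":[0,0,0]},{"grip":40,"linear":[0,0,20],"rot":[0,0,0]},{"grip":40,"linear":[0,0,10],"rot":[0,0,0]},{"grip":40,"linear":[0,0,10],"rot":[0,0,0]},{"grip":40,"linear":[0,0,0],"rot":[0,0,0]},{"grip":40,"linear":[0,0,0],"rot":[0,0,0]},{"grip":40,"linear":[0,0,0],"rot":[0,0,0]}]'
python3 go.py
```

```text
time_s: 7.6
eef_pos: [485.0, 61.1, 45.4]
ee_rot: [0.001, 0.725, 0.689, 0.0]
force: [-0.2, -0.1, -1.6]
grip_width: 0.649
t 7.6 tcp [485.   61.1  45.4] psi -0.052 tilt z [ 0.001 -0.    -1.   ] F [-0.2 -0.1 -1.6] grip 55.4 q [-0.11  0.47  1.81  0.    0.85 -0.06]
```

No force, so it is in the slot. Lowering to contact.

```bash
python3 -m creep '[{"grip":40,"linear":[0,0,2],"rot":[0,0,0]},{"grip":40,"linear":[0,0,2],"rot":[0,0,0]},{"grip":40,"linear":[0,0,0],"rot":[0,0,0]},{"grip":40,"linear":[0,0,0],"rot":[0,0,0]}]'
python3 -m creep '[{"grip":40,"linear":[0,0,1],"rot":[0,0,0]},{"grip":40,"linear":[0,0,0],"rot":[0,0,0]},{"grip":40,"linear":[0,0,0],"rot":[0,0,0]}]'
python3 -m creep '[{"grip":40,"linear":[0,0,1],"rot":[0,0,0]},{"grip":40,"linear":[0,0,0],"rot":[0,0,0]},{"grip":40,"linear":[0,0,0],"rot":[0,0,0]}]'
```

```text
time_s: 7.93
eef_pos: [484.4, 61.2, 40.7]
ee_rot: [0.0, 0.725, 0.689, 0.0]
force: [-1.1, -0.1, -2.0]
grip_width: 0.652
time_s: 8.18
eef_pos: [484.5, 61.1, 39.7]
ee_rot: [0.0, 0.725, 0.689, 0.0]
force: [0.4, 0.0, 0.1]
grip_width: 0.649
time_s: 8.43
eef_pos: [484.6, 61.2, 39.6]
ee_rot: [0.0, 0.725, 0.689, 0.0]
force: [-3.6, 0.0, 12.7]
grip_width: 0.65
```

```bash
python3 -m creep '[{"grip":68,"linear":[0,0,-0.5],"rot":[0,0,0]},{"grip":68,"linear":[0,0,0],"rot":[0,0,0]},{"grip":68,"linear":[0,0,0],"rot":[0,0,0]},{"grip":68,"linear":[0,0,0],"rot":[0,0,0]},{"grip":68,"linear":[0,0,0],"rot":[0,0,0]},{"grip":68,"linear":[0,0,-5],"rot":[0,0,0]},{"grip":68,"linear":[0,0,-25],"rot":[0,0,0]},{"grip":68,"linear":[0,0,-40],"rot":[0,0,0]},{"grip":85,"linear":[0,0,-40],"rot":[0,0,0]},{"grip":85,"linear":[0,0,-30],"rot":[0,0,0]},{"grip":85,"linear":[0,0,-30],"rot":[0,0,0]},{"grip":85,"linear":[0,0,0],"rot":[0,0,0]}]'
python3 - <<'E'
from h import *
P=imaging.camera_params("wrist"); p,d=imaging.capture("wrist"); crop(p,0,0,512,384,"pics/w4.png")
p,d=imaging.capture("top"); crop(p,130,140,450,300,"pics/t4.png")
E
python3 go.py 430 -277 180 -0.05
```

```text
time_s: 9.43
eef_pos: [486.4, 61.0, 215.1]
ee_rot: [0.004, 0.725, 0.689, 0.003]
force: [0.3, -0.2, 0.2]
grip_width: 0.993
pics/w4.png scale 1.5625 origin 0 0
pics/t4.png scale 2.5 origin 130 140
t 9.53 tcp [484.6  61.2 209.9] psi -0.051 tilt z [ 0.002 -0.    -1.   ] F [-0.5  0.3 -0.5] grip 85.2 q [-0.11  0.25  1.64  0.    1.25 -0.06]
shift tool [-340.5  -37.1   29.9] rows 9 per row [-37.84  -4.13   3.32]
turn tool z -0.001 rows 1 per row -0.0015
```

View pics/w4.png

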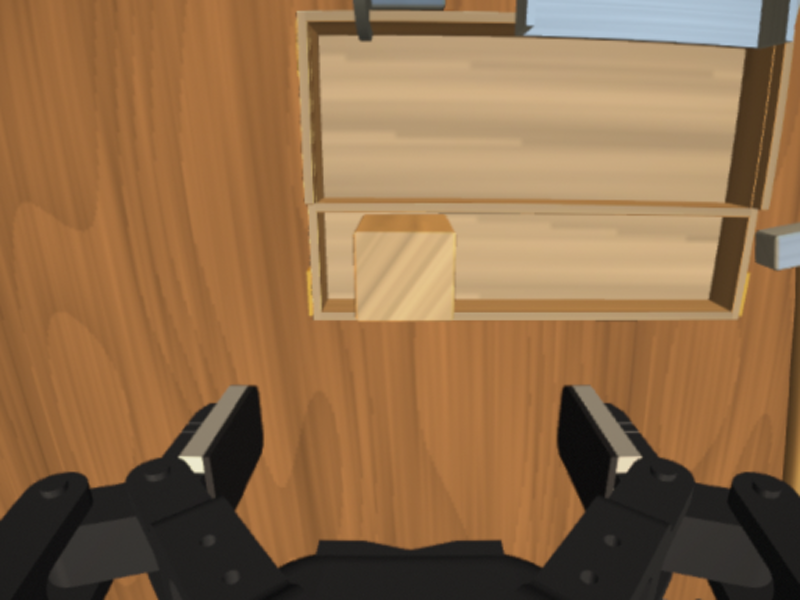

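View pics/t4.png

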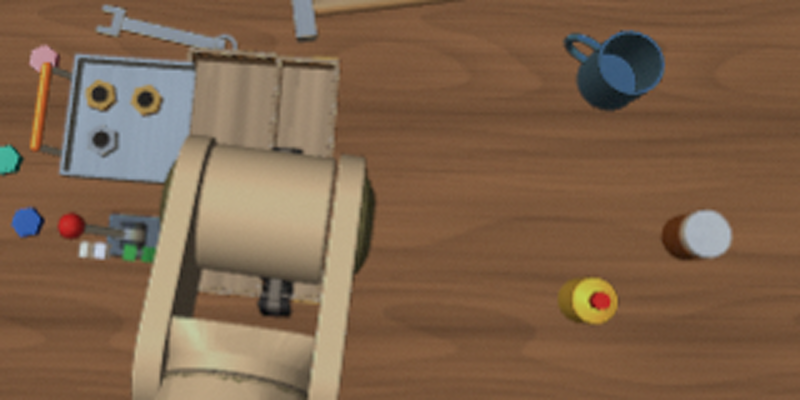

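The block stands upright in the slot, top face at (405,275). The bottle, at top crop (600,300), and the jar, at (710,235), are undisturbed. Next is the bottle.

```bash
python3 -m creep '[{"grip":85,"linear":[-37.8,-4.1,0],"rot":[0,0,0]},{"grip":85,"linear":[-37.8,-4.1,0],"rot":[0,0,0]},{"grip":85,"linear":[-37.8,-4.1,0],"rot":[0,0,0]},{"grip":85,"linear":[-37.8,-4.1,0],"rot":[0,0,0]},{"grip":85,"linear":[-37.8,-4.1,0],"rot":[0,0,0]},{"grip":85,"linear":[-37.8,-4.1,0],"rot":[0,0,0]},{"grip":85,"linear":[-37.8,-4.1,0],"rot":[0,0,0]},{"grip":85,"linear":[-37.8,-4.1,0],"rot":[0,0,0]},{"grip":85,"linear":[-37.8,-4.1,0],"rot":[0,0,0]},{"grip":85,"linear":[0,0,0],"rot":[0,0,0]},{"grip":85,"linear":[0,0,0],"rot":[0,0,0]},{"grip":85,"linear":[0,0,0],"rot":[0,0,0]}]'
python3 - <<'E'
from h import *
P=imaging.camera_params("wrist"); p,d=imaging.capture("wrist"); crop(p,0,0,512,384,"pics/w5.png");np.save("pics/w5p.npy",P,allow_pickle=True)
E
python3 go.py
```

```text
time_s: 10.53
eef_pos: [429.7, -275.9, 208.0]
ee_rot: [-0.001, 0.725, 0.689, 0.0]
force: [0.6, -0.0, 0.6]
grip_width: 0.99
pics/w5.png scale 1.5625 origin 0 0
t 10.58 tcp [ 430.  -275.6  208.4] psi -0.051 tilt z [-0.001  0.001 -1.   ] F [ 1.  -0.6  0.9] grip 85.1 q [-0.8   0.3   1.57  0.    1.27 -0.75]
```

View pics/w5.png

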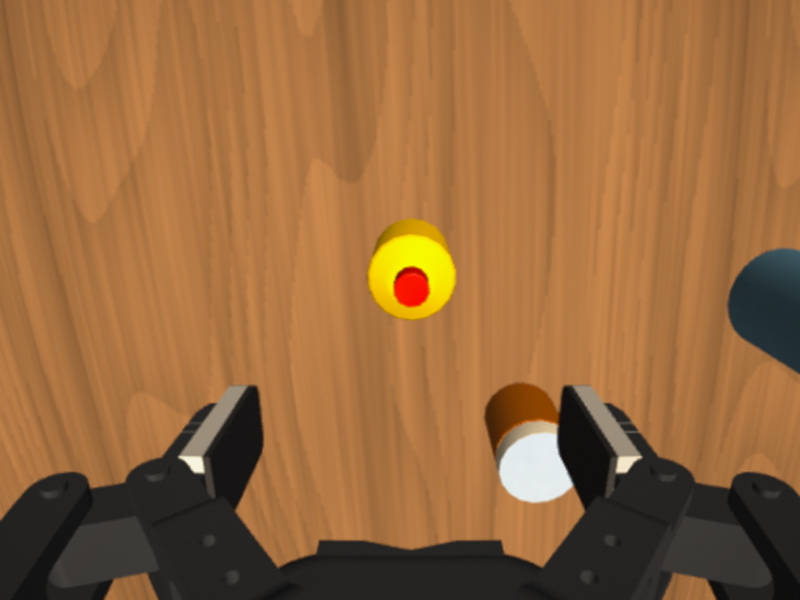

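```bash
python3 - <<'E'
from h import *
P=np.load("pics/w5p.npy",allow_pickle=True).item(); f=1.5625
g=lambda c,z: plane(P,(np.array(c)+.5)/f-.5,z).round(1)
print(g([[411,288]],88),g([[412,277]],64),g([[537,466]],72))
E
python3 go.py 429.5 -276.5 26 -0.053
```

```text
[[ 430.  -277.1   88. ]] [[ 430.5 -277.5   64. ]] [[ 503.9 -403.6   72. ]]
t 10.58 tcp [ 430.  -275.6  208.4] psi -0.051 tilt z [-0.001  0.001 -1.   ] F [ 1.  -0.6  0.9] grip 85.1 q [-0.8   0.3   1.57  0.    1.27 -0.75]
shift tool [ -1.2  -0.2 182.4] rows 5 per row [-0.24 -0.04 36.48]
turn tool z 0.002 rows 1 per row 0.0024
```

```bash
python3 -m creep '[{"grip":85,"linear":[-1.7,0,38],"rot":[0,0,0]},{"grip":85,"linear":[0,0,40],"rot":[0,0,0]},{"grip":85,"linear":[0,0,35],"rot":[0,0,0]},{"grip":85,"linear":[0,0,30],"rot":[0,0,0]},{"grip":85,"linear":[0,0,22],"rot":[0,0,0]},{"grip":85,"linear":[0,0,17],"rot":[0,0,0]},{"grip":85,"linear":[0,0,0],"rot":[0,0,0]},{"grip":85,"linear":[0,0,0],"rot":[0,0,0]}]' 40
python3 -m creep '[{"grip":36,"linear":[0,0,0],"rot":[0,0,0]},{"grip":36,"linear":[0,0,0],"rot":[0,0,0]},{"grip":36,"linear":[0,0,0],"rot":[0,0,0]},{"grip":36,"linear":[0,0,0],"rot":[0,0,0]},{"grip":36,"linear":[0,0,0],"rot":[0,0,0]},{"grip":36,"linear":[0,0,0],"rot":[0,0,0]},{"grip":36,"linear":[0,0,0],"rot":[0,0,0]},{"grip":36,"linear":[0,0,0],"rot":[0,0,0]},{"grip":36,"linear":[0,0,0],"rot":[0,0,0]},{"grip":36,"linear":[0,0,0],"rot":[0,0,0]}]' 40
python3 go.py
```

```text
time_s: 11.25
eef_pos: [430.1, -277.2, 27.0]
ee_rot: [-0.001, 0.725, 0.689, 0.0]
force: [0.8, -0.4, -0.5]
grip_width: 0.999
time_s: 12.08
eef_pos: [430.5, -278.7, 28.5]
ee_rot: [0.001, 0.725, 0.689, 0.0]
force: [0.2, 2.4, 6.3]
grip_width: 0.599
t 12.08 tcp [ 430.5 -278.7   28.5] psi -0.051 tilt z [ 0.002 -0.001 -1.   ] F [0.2 2.4 6.3] grip 51.2 q [-0.8   0.54  1.75  0.    0.84 -0.75]
```

```bash
python3 -m creep '[{"grip":36,"linear":[0,0,-10],"rot":[0,0,0]},{"grip":36,"linear":[0,0,-30],"rot":[0,0,0]},{"grip":36,"linear":[0,0,-40],"rot":[0,0,0]},{"grip":36,"linear":[0,0,-40],"rot":[0,0,0]},{"grip":36,"linear":[0,0,0],"rot":[0,0,0]},{"grip":36,"linear":[0,0,0],"rot":[0,0,0]}]'
python3 go.py 568.5 56 146 -0.054
```

```text
time_s: 12.58
eef_pos: [430.6, -279.0, 149.7]
ee_rot: [0.003, 0.725, 0.689, 0.0]
force: [-1.1, 0.3, -1.9]
grip_width: 0.598
t 12.58 tcp [ 430.6 -279.   149.7] psi -0.051 tilt z [ 0.004 -0.004 -1.   ] F [-1.1  0.3 -1.9] grip 51.1 q [-0.8   0.36  1.65 -0.    1.12 -0.75]
shift tool [341.6 120.5   3. ] rows 9 per row [37.96 13.39  0.33]
turn tool z 0.003 rows 1 per row 0.0026
```

```bash
python3 -m creep '[{"grip":36,"linear":[37.8,13.5,0],"rot":[0,0,0]},{"grip":36,"linear":[37.8,13.5,0],"rot":[0,0,0]},{"grip":36,"linear":[37.8,13.5,0],"rot":[0,0,0]},{"grip":36,"linear":[37.8,13.5,0],"rot":[0,0,0]},{"grip":36,"linear":[37.8,13.5,0],"rot":[0,0,0]},{"grip":36,"linear":[37.8,13.5,0],"rot":[0,0,0]},{"grip":36,"linear":[37.8,13.5,0],"rot":[0,0,0]},{"grip":36,"linear":[37.8,13.5,0],"rot":[0,0,0]},{"grip":36,"linear":[37.8,13.5,0],"rot":[0,0,0.003]},{"grip":36,"linear":[0,0,10],"rot":[0,0,0]},{"grip":36,"linear":[0,0,10],"rot":[0,0,0]},{"grip":36,"linear":[0,0,0],"rot":[0,0,0]}]'
python3 -m creep '[{"grip":36,"linear":[0,0,0],"rot":[0,0,0]},{"grip":36,"linear":[0,0,0],"rot":[0,0,0]}]'
python3 - <<'E'
from h import *
P=imaging.camera_params("wrist"); p,d=imaging.capture("wrist"); crop(p,0,0,512,384,"pics/w6.png");np.save("pics/w6p.npy",P,allow_pickle=True)
E
python3 go.py
```

```text
time_s: 13.58
eef_pos: [567.0, 55.0, 123.9]
ee_rot: [-0.002, 0.726, 0.688, -0.002]
force: [-0.9, -0.5, -1.5]
grip_width: 0.601
time_s: 13.75
eef_pos: [568.6, 54.0, 127.1]
ee_rot: [-0.0, 0.727, 0.687, -0.0]
force: [-0.2, -0.9, -1.3]
grip_width: 0.599
pics/w6.png scale 1.5625 origin 0 0
t 13.8 tcp [568.8  54.  127.4] psi -0.056 tilt z [ 0. -0. -1.] F [-0.5 -0.8 -1.5] grip 51.4 q [-0.11  0.51  1.49 -0.    1.14 -0.05]
```

View pics/w6.png

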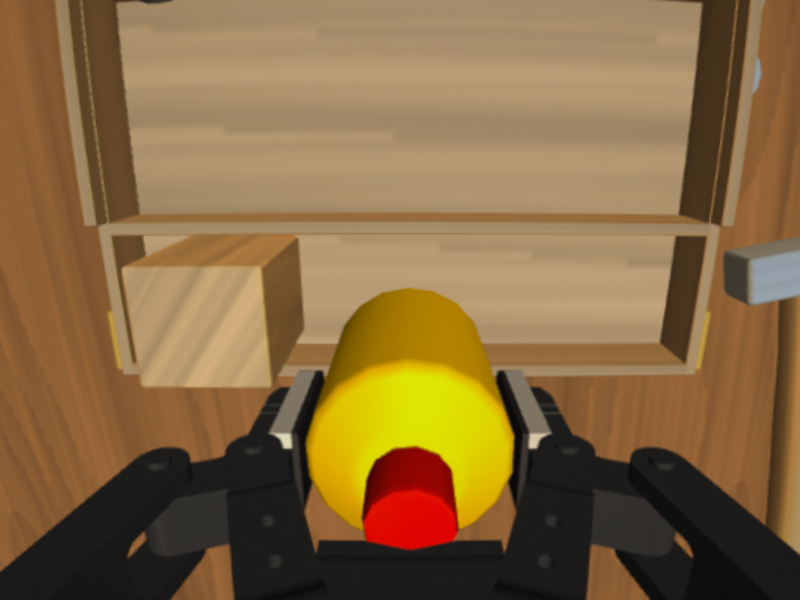

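Run:
```python
from h import *
P=np.load("pics/w6p.npy",allow_pickle=True).item(); f=1.5625
g=lambda c,z: plane(P,(np.array(c)+.5)/f-.5,z).round(1)
print("div",g([[120,236],[410,236],[705,236]],42)," wall inner",g([[330,366],[620,366]],42),"bottle far rim",g([[410,289]],99.5),"sides at bottom?",g([[703,240],[690,365],[113,240],[132,365]],42))
```

```text
div [[437.6  95.   42. ]
 [570.4  86.7  42. ]
 [705.6  79.9  42. ]]  wall inner [[528.2  25.6  42. ]
 [669.4  17.3  42. ]] bottle far rim [[570.   78.8  99.5]] sides at bottom? [[704.8  78.1  42. ]
 [705.3  15.3  42. ]
 [433.8  93.4  42. ]
 [429.3  30.8  42. ]]
```

```bash
python3 -m creep '[{"grip":36,"linear":[2.2,0,0],"rot":[0,0,0]},{"grip":36,"linear":[0,0,25],"rot":[0,0,0]},{"grip":36,"linear":[0,0,25],"rot":[0,0,0]},{"grip":36,"linear":[0,0,20],"rot":[0,0,0]},{"grip":36,"linear":[0,0,10],"rot":[0,0,0]},{"grip":36,"linear":[0,0,3],"rot":[0,0,0]},{"grip":36,"linear":[0,0,0],"rot":[0,0,0]},{"grip":36,"linear":[0,0,0],"rot":[0,0,0]},{"grip":36,"linear":[0,0,0],"rot":[0,0,0]}]'
python3 -m creep '[{"grip":36,"linear":[0,0,2],"rot":[0,0,0]},{"grip":36,"linear":[0,0,0],"rot":[0,0,0]},{"grip":36,"linear":[0,0,0],"rot":[0,0,0]}]'
python3 -m creep '[{"grip":36,"linear":[0,0,1],"rot":[0,0,0]},{"grip":36,"linear":[0,0,0],"rot":[0,0,0]},{"grip":36,"linear":[0,0,0],"rot":[0,0,0]}]'
```

```text
time_s: 14.55
eef_pos: [569.7, 57.2, 45.5]
ee_rot: [0.001, 0.726, 0.688, 0.001]
force: [-0.2, -0.6, -1.3]
grip_width: 0.599
time_s: 14.8
eef_pos: [569.0, 57.3, 42.4]
ee_rot: [0.0, 0.726, 0.688, 0.0]
force: [-0.3, 0.1, -1.5]
grip_width: 0.597
time_s: 15.05
eef_pos: [568.9, 57.3, 41.1]
ee_rot: [-0.0, 0.726, 0.688, -0.0]
force: [-0.3, 0.3, -1.1]
grip_width: 0.595
```

```bash
python3 -m creep '[{"grip":36,"linear":[0,0,1],"rot":[0,0,0]},{"grip":36,"linear":[0,0,0],"rot":[0,0,0]},{"grip":36,"linear":[0,0,0],"rot":[0,0,0]}]'
python3 -m creep '[{"grip":36,"linear":[0,0,1],"rot":[0,0,0]},{"grip":36,"linear":[0,0,0],"rot":[0,0,0]},{"grip":36,"linear":[0,0,0],"rot":[0,0,0]}]'
```

```text
time_s: 15.3
eef_pos: [569.0, 57.4, 40.5]
ee_rot: [0.0, 0.726, 0.688, 0.0]
force: [-2.4, 1.1, 4.6]
grip_width: 0.599
time_s: 15.55
eef_pos: [569.1, 57.4, 40.5]
ee_rot: [0.0, 0.726, 0.688, 0.0]
force: [-5.8, 2.2, 13.6]
grip_width: 0.598
```

```bash
python3 -m creep '[{"grip":64,"linear":[0,0,-0.7],"rot":[0,0,0]},{"grip":64,"linear":[0,0,0],"rot":[0,0,0]},{"grip":64,"linear":[0,0,0],"rot":[0,0,0]},{"grip":64,"linear":[0,0,0],"rot":[0,0,0]},{"grip":64,"linear":[0,0,0],"rot":[0,0,0]},{"grip":64,"linear":[0,0,-5],"rot":[0,0,0]},{"grip":64,"linear":[0,0,-25],"rot":[0,0,0]},{"grip":64,"linear":[0,0,-40],"rot":[0,0,0]},{"grip":64,"linear":[0,0,-40],"rot":[0,0,0]},{"grip":85,"linear":[0,0,-30],"rot":[0,0,0]},{"grip":85,"linear":[0,0,-30],"rot":[0,0,0]},{"grip":85,"linear":[0,0,0],"rot":[0,0,0]}]'
python3 - <<'E'
from h import *
P=imaging.camera_params("wrist"); p,d=imaging.capture("wrist"); crop(p,0,0,512,384,"pics/w7.png")
p,d=imaging.capture("top"); crop(p,130,140,450,300,"pics/t7.png")
E
python3 go.py 504 -404.5 209 -0.056
```

```text
time_s: 16.55
eef_pos: [570.9, 57.2, 216.4]
ee_rot: [0.004, 0.726, 0.688, 0.003]
force: [1.1, -0.1, 0.4]
grip_width: 0.998
pics/w7.png scale 1.5625 origin 0 0
pics/t7.png scale 2.5 origin 130 140
t 16.65 tcp [569.1  57.3 210.7] psi -0.054 tilt z [ 0.002 -0.    -1.   ] F [ 0.   0.6 -0.6] grip 84.9 q [-0.1   0.43  1.38 -0.    1.32 -0.05]
shift tool [-464.7  -39.9    1.7] rows 12 per row [-38.72  -3.32   0.14]
turn tool z 0.002 rows 1 per row 0.0015
```

View pics/w7.png

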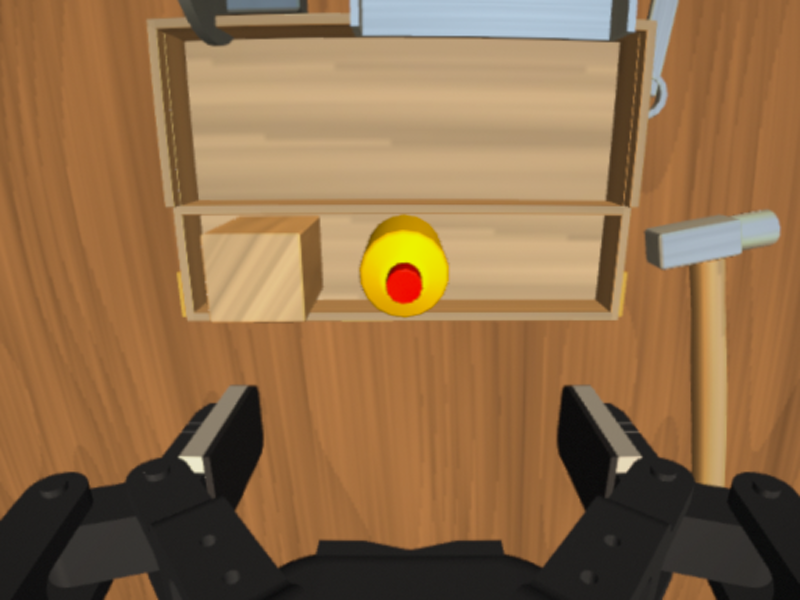

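View pics/t7.png

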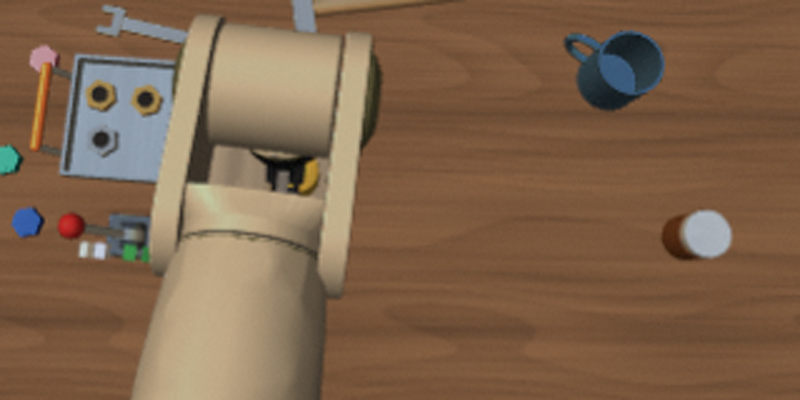

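Block (255,270) and bottle (404,270) both stand in the slot, and the jar is still at top crop (706,234). Next is the jar.

```bash
python3 -m creep '[{"grip":85,"linear":[-38.7,-3.3,0],"rot":[0,0,0]},{"grip":85,"linear":[-38.7,-3.3,0],"rot":[0,0,0]},{"grip":85,"linear":[-38.7,-3.3,0],"rot":[0,0,0]},{"grip":85,"linear":[-38.7,-3.3,0],"rot":[0,0,0]},{"grip":85,"linear":[-38.7,-3.3,0],"rot":[0,0,0]},{"grip":85,"linear":[-38.7,-3.3,0],"rot":[0,0,0]},{"grip":85,"linear":[-38.7,-3.3,0],"rot":[0,0,0]},{"grip":85,"linear":[-38.7,-3.3,0],"rot":[0,0,0]},{"grip":85,"linear":[-38.7,-3.3,0],"rot":[0,0,0]},{"grip":85,"linear":[-38.7,-3.3,0],"rot":[0,0,0]},{"grip":85,"linear":[-38.7,-3.3,0],"rot":[0,0,0]},{"grip":85,"linear":[-38.7,-3.3,0],"rot":[0,0,0]}]'
python3 -m creep '[{"grip":85,"linear":[0,0,0],"rot":[0,0,0]},{"grip":85,"linear":[0,0,0],"rot":[0,0,0]},{"grip":85,"linear":[0,0,0],"rot":[0,0,0]}]'
python3 - <<'E'
from h import *
P=imaging.camera_params("wrist"); p,d=imaging.capture("wrist"); crop(p,0,0,512,384,"pics/w8.png");np.save("pics/w8p.npy",P,allow_pickle=True)
E
python3 go.py
```

```text
time_s: 17.65
eef_pos: [503.0, -405.7, 208.1]
ee_rot: [-0.001, 0.726, 0.687, 0.0]
force: [0.3, 0.9, -0.8]
grip_width: 0.993
time_s: 17.9
eef_pos: [503.8, -403.6, 208.4]
ee_rot: [-0.001, 0.726, 0.688, 0.0]
force: [0.7, 0.4, 0.1]
grip_width: 0.996
pics/w8.png scale 1.5625 origin 0 0
t 17.95 tcp [ 504.2 -403.2  208.9] psi -0.054 tilt z [-0.001  0.002 -1.   ] F [1.4 1.3 0.3] grip 84.9 q [-0.86  0.6   1.12  0.    1.42 -0.8 ]
```

View pics/w8.png

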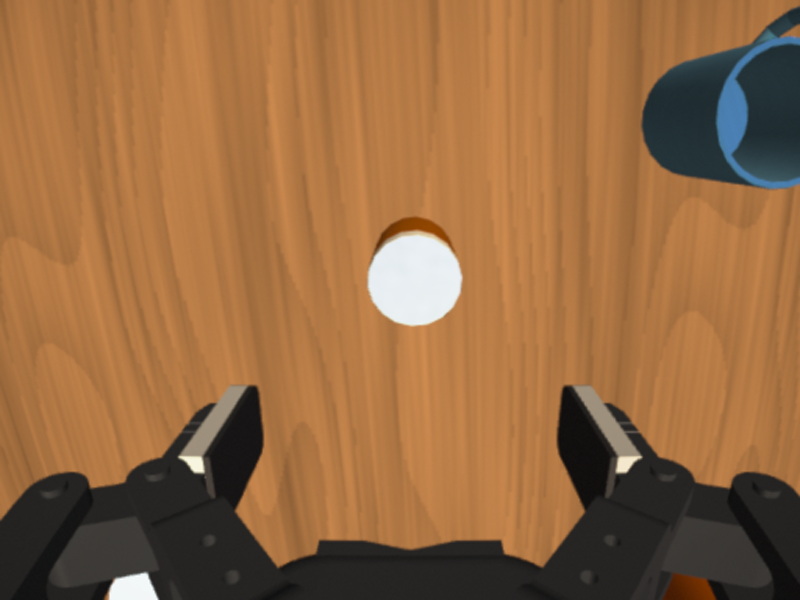

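Run:
```python
from h import *
P=np.load("pics/w8p.npy",allow_pickle=True).item(); f=1.5625
g=lambda c,z: plane(P,(np.array(c)+.5)/f-.5,z).round(1)
print(g([[415,280]],72), g([[185,590],[690,590]],90))
```

```text
[[ 506.4 -404.9   72. ]] [[ 339.3 -608.8   90. ]
 [ 683.9 -629.9   90. ]]
```

The jar lid is at (415,280), which gives world (506,-405). The parts of the red tray are over 200 mm away.

```bash
python3 -m creep '[{"grip":85,"linear":[-1.6,1.8,38],"rot":[0,0,0]},{"grip":85,"linear":[0,0,40],"rot":[0,0,0]},{"grip":85,"linear":[0,0,35],"rot":[0,0,0]},{"grip":85,"linear":[0,0,30],"rot":[0,0,0]},{"grip":85,"linear":[0,0,22],"rot":[0,0,0]},{"grip":85,"linear":[0,0,17],"rot":[0,0,0]},{"grip":85,"linear":[0,0,0],"rot":[0,0,0]},{"grip":85,"linear":[0,0,0],"rot":[0,0,0]}]' 40
python3 -m creep '[{"grip":38,"linear":[0,0,0],"rot":[0,0,0]},{"grip":38,"linear":[0,0,0],"rot":[0,0,0]},{"grip":38,"linear":[0,0,0],"rot":[0,0,0]},{"grip":38,"linear":[0,0,0],"rot":[0,0,0]},{"grip":38,"linear":[0,0,0],"rot":[0,0,0]},{"grip":38,"linear":[0,0,0],"rot":[0,0,0]},{"grip":38,"linear":[0,0,0],"rot":[0,0,0]},{"grip":38,"linear":[0,0,0],"rot":[0,0,0]},{"grip":38,"linear":[0,0,0],"rot":[0,0,0]},{"grip":38,"linear":[0,0,0],"rot":[0,0,0]}]' 40
python3 go.py
python3 -m creep '[{"grip":38,"linear":[0,0,-10],"rot":[0,0,0]},{"grip":38,"linear":[0,0,-30],"rot":[0,0,0]},{"grip":38,"linear":[0,0,-40],"rot":[0,0,0]},{"grip":38,"linear":[0,0,-40],"rot":[0,0,0]},{"grip":38,"linear":[0,0,0],"rot":[0,0,0]},{"grip":38,"linear":[0,0,0],"rot":[0,0,0]}]'
python3 go.py 653.5 51.8 147 -0.056
```

```text
time_s: 18.62
eef_pos: [506.1, -404.8, 27.8]
ee_rot: [-0.001, 0.726, 0.688, 0.0]
force: [0.3, -1.2, 0.8]
grip_width: 0.995
time_s: 19.45
eef_pos: [506.3, -406.3, 29.5]
ee_rot: [0.001, 0.726, 0.688, 0.0]
force: [-0.9, 1.1, 7.5]
grip_width: 0.626
t 19.45 tcp [ 506.3 -406.3   29.5] psi -0.054 tilt z [ 0.002 -0.002 -1.   ] F [-0.9  1.1  7.5] grip 53.5 q [-0.86  0.78  1.3   0.    1.06 -0.8 ]
time_s: 19.95
eef_pos: [506.3, -406.5, 150.7]
ee_rot: [0.002, 0.726, 0.688, -0.0]
force: [-0.6, 0.7, -3.4]
grip_width: 0.625
t 19.95 tcp [ 506.3 -406.5  150.7] psi -0.054 tilt z [ 0.003 -0.004 -1.   ] F [-0.6  0.7 -3.4] grip 53.4 q [-0.86  0.65  1.19 -0.    1.29 -0.8 ]
shift tool [465.7 122.    2.4] rows 12 per row [38.81 10.17  0.2 ]
turn tool z 0.002 rows 1 per row 0.0016
```

```bash
python3 -m creep '[{"grip":38,"linear":[38.7,10.2,0],"rot":[0,0,0]},{"grip":38,"linear":[38.7,10.2,0],"rot":[0,0,0]},{"grip":38,"linear":[38.7,10.2,0],"rot":[0,0,0]},{"grip":38,"linear":[38.7,10.2,0],"rot":[0,0,0]},{"grip":38,"linear":[38.7,10.2,0],"rot":[0,0,0]},{"grip":38,"linear":[38.7,10.2,0],"rot":[0,0,0]},{"grip":38,"linear":[38.7,10.2,0],"rot":[0,0,0]},{"grip":38,"linear":[38.7,10.2,0],"rot":[0,0,0]},{"grip":38,"linear":[38.7,10.2,0],"rot":[0,0,0]},{"grip":38,"linear":[38.7,10.2,0],"rot":[0,0,0]},{"grip":38,"linear":[38.7,10.2,0],"rot":[0,0,0]},{"grip":38,"linear":[38.7,10.2,0],"rot":[0,0,0.002]}]'
python3 -m creep '[{"grip":38,"linear":[0,0,10],"rot":[0,0,0]},{"grip":38,"linear":[0,0,10],"rot":[0,0,0]},{"grip":38,"linear":[0,0,0],"rot":[0,0,0]},{"grip":38,"linear":[0,0,0],"rot":[0,0,0]},{"grip":38,"linear":[0,0,0],"rot":[0,0,0]}]'
python3 - <<'E'
from h import *
P=imaging.camera_params("wrist"); p,d=imaging.capture("wrist"); crop(p,0,0,512,384,"pics/w9.png");np.save("pics/w9p.npy",P,allow_pickle=True)
E
python3 go.py
```

```text
time_s: 20.95
eef_pos: [652.7, 53.2, 146.1]
ee_rot: [-0.001, 0.727, 0.687, -0.001]
force: [1.2, -0.7, -2.5]
grip_width: 0.622
time_s: 21.37
eef_pos: [653.1, 49.7, 127.7]
ee_rot: [-0.0, 0.727, 0.686, -0.0]
force: [-0.3, 0.0, -2.1]
grip_width: 0.626
pics/w9.png scale 1.5625 origin 0 0
t 21.42 tcp [653.3  49.9 128.1] psi -0.058 tilt z [ 0. -0. -1.] F [ 0.9  0.2 -2.4] grip 53.2 q [-0.1   0.69  1.19 -0.    1.26 -0.04]
```

View pics/w9.png

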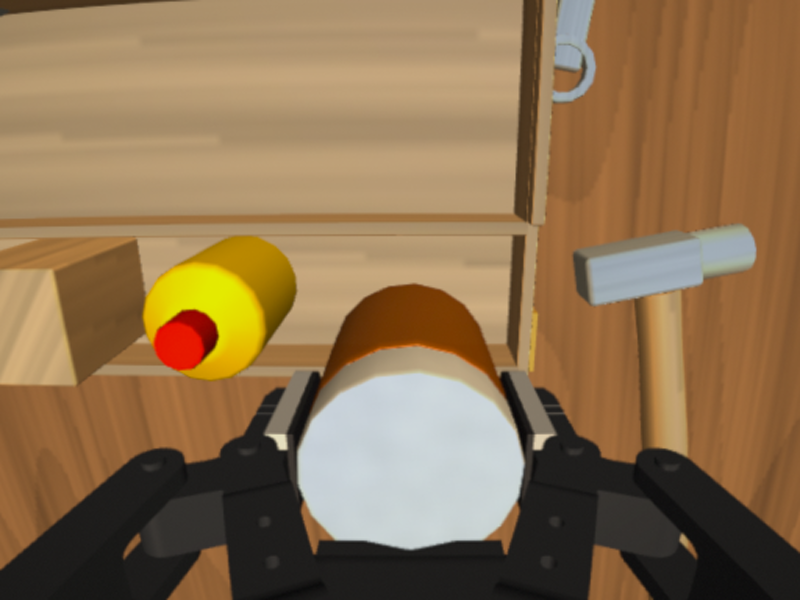

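Run:
```python
from h import *
P=np.load("pics/w9p.npy",allow_pickle=True).item(); f=1.5625
g=lambda c,z: plane(P,(np.array(c)+.5)/f-.5,z).round(1)
print("div",g([[410,236],[520,236]],42)," wall inner",g([[240,368],[280,368]],42),"jar far rim",g([[412,284]],99),"end",g([[526,300]],42),"lid",g([[412,459]],171))
```

```text
div [[655.   82.4  42. ]
 [704.3  79.6  42. ]]  wall inner [[568.2  22.5  42. ]
 [588.   21.5  42. ]] jar far rim [[655.4  76.   99. ]] end [[707.2  49.3  42. ]] lid [[654.   55.4 171. ]]
```

```bash
python3 -m creep '[{"grip":38,"linear":[1.2,-0.5,0],"rot":[0,0,0]},{"grip":38,"linear":[0,0,25],"rot":[0,0,0]},{"grip":38,"linear":[0,0,25],"rot":[0,0,0]},{"grip":38,"linear":[0,0,20],"rot":[0,0,0]},{"grip":38,"linear":[0,0,10],"rot":[0,0,0]},{"grip":38,"linear":[0,0,3],"rot":[0,0,0]},{"grip":38,"linear":[0,0,0],"rot":[0,0,0]},{"grip":38,"linear":[0,0,0],"rot":[0,0,0]},{"grip":38,"linear":[0,0,0],"rot":[0,0,0]}]'
python3 -m creep '[{"grip":38,"linear":[0,0,2],"rot":[0,0,0]},{"grip":38,"linear":[0,0,0],"rot":[0,0,0]},{"grip":38,"linear":[0,0,0],"rot":[0,0,0]}]'
python3 -m creep '[{"grip":38,"linear":[0,0,1],"rot":[0,0,0]},{"grip":38,"linear":[0,0,0],"rot":[0,0,0]},{"grip":38,"linear":[0,0,0],"rot":[0,0,0]}]'
```

```text
time_s: 22.17
eef_pos: [653.7, 52.2, 46.4]
ee_rot: [0.001, 0.727, 0.687, 0.001]
force: [-0.7, -0.5, -2.0]
grip_width: 0.619
time_s: 22.42
eef_pos: [652.9, 52.3, 43.1]
ee_rot: [0.0, 0.727, 0.687, 0.0]
force: [-0.3, 0.2, -2.1]
grip_width: 0.623
time_s: 22.67
eef_pos: [652.8, 52.3, 41.8]
ee_rot: [-0.0, 0.727, 0.687, -0.0]
force: [0.4, 0.0, -1.5]
grip_width: 0.622
```

```bash
python3 -m creep '[{"grip":38,"linear":[0,0,1],"rot":[0,0,0]},{"grip":38,"linear":[0,0,0],"rot":[0,0,0]},{"grip":38,"linear":[0,0,0],"rot":[0,0,0]}]'
python3 -m creep '[{"grip":38,"linear":[0,0,1],"rot":[0,0,0]},{"grip":38,"linear":[0,0,0],"rot":[0,0,0]},{"grip":38,"linear":[0,0,0],"rot":[0,0,0]}]'
```

```text
time_s: 22.92
eef_pos: [653.0, 52.4, 41.5]
ee_rot: [0.0, 0.727, 0.687, 0.0]
force: [-3.5, 1.3, 5.7]
grip_width: 0.622
time_s: 23.17
eef_pos: [653.0, 52.4, 41.5]
ee_rot: [0.0, 0.727, 0.687, 0.0]
force: [-7.3, 1.2, 12.6]
grip_width: 0.624
```

```bash
python3 -m creep '[{"grip":64,"linear":[0,0,-0.7],"rot":[0,0,0]},{"grip":64,"linear":[0,0,0],"rot":[0,0,0]},{"grip":64,"linear":[0,0,0],"rot":[0,0,0]},{"grip":64,"linear":[0,0,0],"rot":[0,0,0]},{"grip":64,"linear":[0,0,0],"rot":[0,0,0]},{"grip":64,"linear":[0,0,-5],"rot":[0,0,0]},{"grip":64,"linear":[0,0,-25],"rot":[0,0,0]},{"grip":64,"linear":[0,0,-40],"rot":[0,0,0]},{"grip":64,"linear":[0,0,-40],"rot":[0,0,0]},{"grip":85,"linear":[0,0,-40],"rot":[0,0,0]},{"grip":85,"linear":[0,0,-40],"rot":[0,0,0]},{"grip":85,"linear":[0,0,0],"rot":[0,0,0]}]'
python3 -m creep '[{"grip":85,"linear":[0,0,0],"rot":[0,0,0]},{"grip":85,"linear":[0,0,0],"rot":[0,0,0]}]'
python3 - <<'E'
from h import *
P=imaging.camera_params("wrist"); p,d=imaging.capture("wrist"); crop(p,0,0,512,384,"pics/w10.png");np.save("pics/w10p.npy",P,allow_pickle=True)
p,d=imaging.capture("top"); crop(p,130,140,450,300,"pics/t10.png")
E
python3 go.py
```

```text
time_s: 24.17
eef_pos: [655.1, 52.2, 240.2]
ee_rot: [0.006, 0.727, 0.687, 0.005]
force: [0.8, -0.3, 1.2]
grip_width: 0.996
time_s: 24.33
eef_pos: [652.5, 52.4, 229.8]
ee_rot: [-0.0, 0.727, 0.687, -0.0]
force: [-0.7, -0.7, -2.0]
grip_width: 0.995
pics/w10.png scale 1.5625 origin 0 0
pics/t10.png scale 2.5 origin 130 140
t 24.43 tcp [652.3  52.4 228.8] psi -0.057 tilt z [-0.003  0.    -1.   ] F [-0.1  0.   0. ] grip 85.3 q [-0.1   0.61  1.05 -0.    1.48 -0.04]
```

View pics/w10.png

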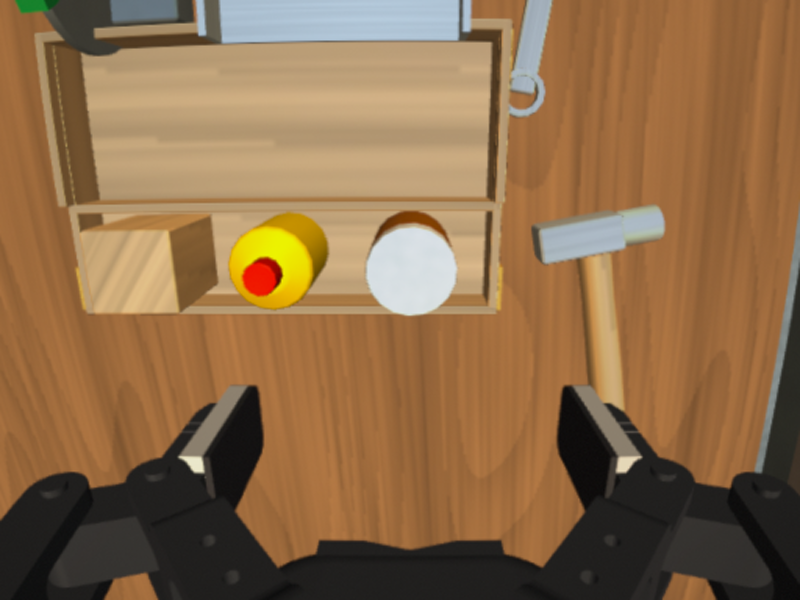

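View pics/t10.png

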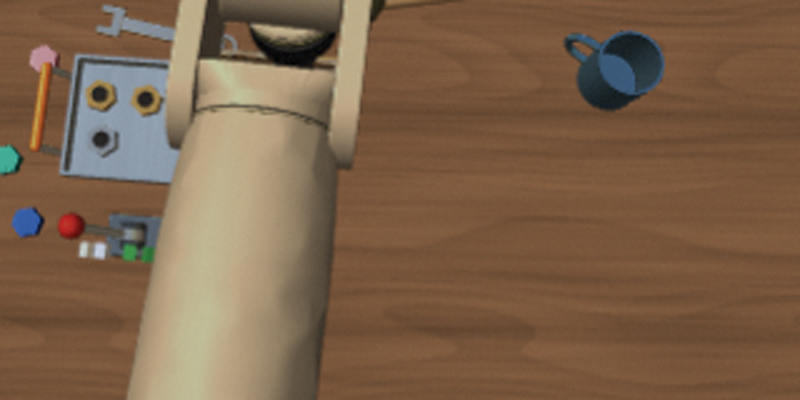

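All three parts stand in the slot: block (150,262), bottle (278,260) and jar (411,268). Next is the tray bar. I turn the jaws across it and move above.

```bash
python3 -m creep '[{"grip":85,"linear":[30,0,0],"rot":[0,0,0]},{"grip":85,"linear":[40,0,0],"rot":[0,0,0]},{"grip":85,"linear":[40,0,0],"rot":[0,0,0]},{"grip":85,"linear":[40,0,0],"rot":[0,0,0]},{"grip":85,"linear":[40,0,0],"rot":[0,0,0]},{"grip":85,"linear":[0,0,0],"rot":[0,0,0]},{"grip":85,"linear":[0,0,0],"rot":[0,0,0]},{"grip":85,"linear":[0,0,0],"rot":[0,0,0]}]'
python3 - <<'E'
from h import *
P=imaging.camera_params("wrist"); p,d=imaging.capture("wrist"); crop(p,0,0,512,384,"pics/w11.png");np.save("pics/w11p.npy",P,allow_pickle=True);np.save("pics/w11d.npy",d)
E
python3 go.py
```

```text
time_s: 25.1
eef_pos: [663.4, 241.6, 229.2]
ee_rot: [-0.0, 0.727, 0.687, -0.001]
force: [-0.8, -0.7, -0.2]
grip_width: 0.993
pics/w11.png scale 1.5625 origin 0 0
t 25.15 tcp [663.6 241.  229.7] psi -0.058 tilt z [-0.001 -0.001 -1.   ] F [ 0.7 -0.5  0.1] grip 84.9 q [ 0.18  0.75  0.82 -0.    1.58  0.24]
```

View pics/w11.png

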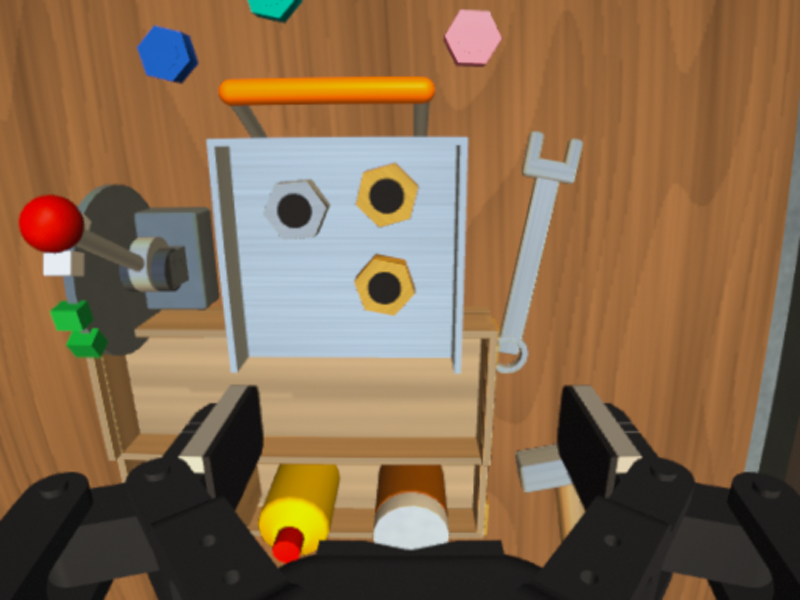

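```bash
python3 - <<'E'
from h import *
P=np.load("pics/w11p.npy",allow_pickle=True).item(); f=1.5625
g=lambda c,z: plane(P,(np.array(c)+.5)/f-.5,z).round(1)
b=g([[220,91],[434,90],[327,91]],116); print("bar",b,np.linalg.norm(b[0]-b[1]))
q=np.array([568.8,55.5,-.056])
iv=lambda X:np.c_[(X[:,:2]-q[:2])@np.array([[np.cos(q[2]),-np.sin(q[2])],[np.sin(q[2]),np.cos(q[2])]]),X[:,2]].round(1)
print("box",iv(b),"knob",iv(g([[52,223]],132.5)),g([[52,223]],132.5))
print("tray inner edge",iv(g([[240,362],[460,362]],62)),"rim",iv(g([[210,138],[468,138]],88)))
print("green",iv(g([[71,318],[85,343]],140)),"white",iv(g([[62,263]],125)))
d=np.load("pics/w11d.npy"); print("green/knob depth",[(iv(dep(P,[[u,v]],[d[v,u]]))) for u,v in [(45,203),(54,219),(40,168),(33,142)]])
E
python3 go.py
```

```text
bar [[578.9 344.2 116. ]
 [679.9 337.7 116. ]
 [629.8 340.3 116. ]] 101.20894229266503
box [[ -6.1 288.8 116. ]
 [ 95.1 288.  116. ]
 [ 45.  287.8 116. ]] knob [[-90.6 229.6 132.5]] [[491.2 289.8 132.5]]
tray inner edge [[-28.7 125.1  62. ]
 [116.4 125.5  62. ]] rim [[-23.5 267.4  88. ]
 [114.6 266.2  88. ]]
green [[-84.5 183.3 140. ]
 [-79.6 169.9 140. ]] white [[-94.5 207.7 125. ]]
green/knob depth [array([[-105. ,  173.6,  112.1]]), array([[-103.4,  156.5,  106.6]]), array([[-103.7,  204.7,  111.6]]), array([[-77.5, 232.6, 150.3]])]
t 25.15 tcp [663.6 241.  229.7] psi -0.058 tilt z [-0.001 -0.001 -1.   ] F [ 0.7 -0.5  0.1] grip 84.9 q [ 0.18  0.75  0.82 -0.    1.58  0.24]
```

```bash
python3 -m creep '[{"grip":85,"linear":[0,0,0],"rot":[0,0,-0.1208]},{"grip":85,"linear":[0,0,0],"rot":[0,0,-0.1208]},{"grip":85,"linear":[0,0,0],"rot":[0,0,-0.1208]},{"grip":85,"linear":[0,0,0],"rot":[0,0,-0.1208]},{"grip":85,"linear":[0,0,0],"rot":[0,0,-0.1208]},{"grip":85,"linear":[0,0,0],"rot":[0,0,-0.1208]},{"grip":85,"linear":[0,0,0],"rot":[0,0,-0.1208]},{"grip":85,"linear":[0,0,0],"rot":[0,0,-0.1208]},{"grip":85,"linear":[0,0,0],"rot":[0,0,-0.1208]},{"grip":85,"linear":[0,0,0],"rot":[0,0,-0.1208]},{"grip":85,"linear":[0,0,0],"rot":[0,0,-0.1208]},{"grip":85,"linear":[0,0,0],"rot":[0,0,-0.1208]}]'
python3 -m creep '[{"grip":60,"linear":[0,0,0],"rot":[0,0,-0.1208]},{"grip":60,"linear":[0,0,0],"rot":[0,0,0]},{"grip":60,"linear":[0,0,0],"rot":[0,0,0]}]'
python3 go.py 629.7 340 160 1.515
```

```text
time_s: 26.15
eef_pos: [663.9, 240.3, 230.4]
ee_rot: [-0.0, 0.087, 0.996, -0.0]
force: [-0.9, -0.5, -0.4]
grip_width: 0.997
time_s: 26.4
eef_pos: [663.8, 240.8, 230.5]
ee_rot: [-0.0, 0.031, 1.0, -0.0]
force: [-0.6, -0.4, -0.4]
grip_width: 0.707
t 26.4 tcp [663.8 240.8 230.5] psi 1.509 tilt z [-0. -0. -1.] F [-0.6 -0.4 -0.4] grip 60.4 q [ 0.18  0.75  0.82 -0.    1.58 -1.33]
shift tool [40.2 96.9 70.5] rows 4 per row [10.04 24.23 17.62]
turn tool z -0.006 rows 1 per row -0.0063
```

```bash
python3 -m creep '[{"grip":60,"linear":[13.4,32.3,0],"rot":[0,0,-0.006]},{"grip":60,"linear":[13.4,32.3,0],"rot":[0,0,0]},{"grip":60,"linear":[13.4,32.3,10],"rot":[0,0,0]},{"grip":60,"linear":[0,0,30],"rot":[0,0,0]},{"grip":60,"linear":[0,0,30],"rot":[0,0,0]},{"grip":60,"linear":[0,0,0],"rot":[0,0,0]},{"grip":60,"linear":[0,0,0],"rot":[0,0,0]},{"grip":60,"linear":[0,0,0],"rot":[0,0,0]}]'
python3 - <<'E'
from h import *
P=imaging.camera_params("wrist"); p,d=imaging.capture("wrist"); crop(p,0,0,512,384,"pics/w12.png");np.save("pics/w12p.npy",P,allow_pickle=True)
E
python3 go.py
```

```text
time_s: 27.07
eef_pos: [629.6, 340.5, 162.8]
ee_rot: [0.001, 0.027, 1.0, 0.0]
force: [-0.2, 0.2, 1.4]
grip_width: 0.703
pics/w12.png scale 1.5625 origin 0 0
t 27.12 tcp [629.7 340.6 163.2] psi 1.518 tilt z [ 0.004  0.001 -1.   ] F [ 0.6 -0.2  0.7] grip 59.6 q [ 0.33  0.8   0.89 -0.    1.44 -1.19]
```

View pics/w12.png

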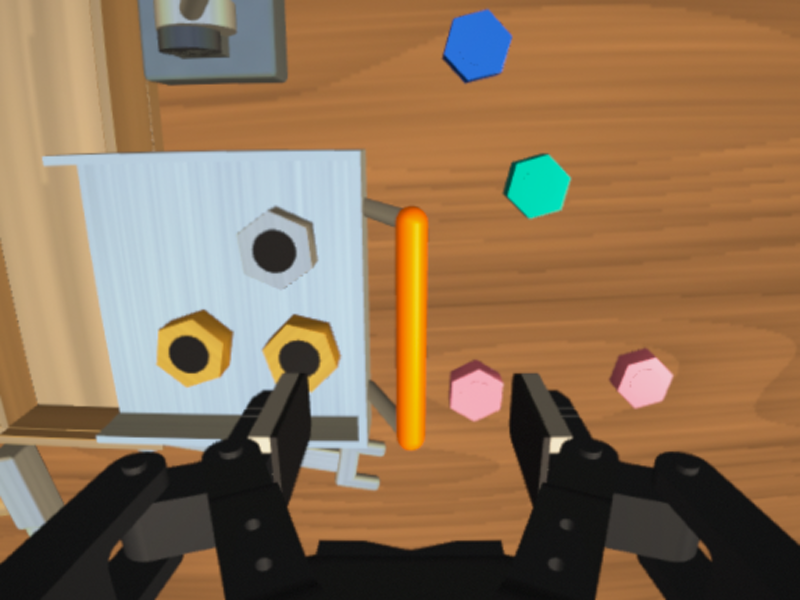

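```bash
python3 - <<'E'
from h import *
P=np.load("pics/w12p.npy",allow_pickle=True).item(); f=1.5625
print(plane(P,(np.array([[411,208],[411,329],[411,450]])+.5)/f-.5,116).round(1))
E
python3 go.py 629.7 340 102 1.515
```

```text
[[579.3 343.4 116. ]
 [626.4 340.9 116. ]
 [681.4 338.  116. ]]
t 27.12 tcp [629.7 340.6 163.2] psi 1.518 tilt z [ 0.004  0.001 -1.   ] F [ 0.6 -0.2  0.7] grip 59.6 q [ 0.33  0.8   0.89 -0.    1.44 -1.19]
shift tool [ 0.2 -0.7 61.2] rows 2 per row [ 0.09 -0.34 30.61]
turn tool z 0.003 rows 1 per row 0.0028
```

```bash
python3 -m creep '[{"grip":60,"linear":[0,0,20],"rot":[0,0,0]},{"grip":60,"linear":[0,0,20],"rot":[0,0,0]},{"grip":60,"linear":[0,0,14],"rot":[0,0,0]},{"grip":60,"linear":[0,0,6],"rot":[0,0,0]},{"grip":60,"linear":[0,0,0],"rot":[0,0,0]},{"grip":60,"linear":[0,0,0],"rot":[0,0,0]}]' 25
python3 -m creep '[{"grip":4,"linear":[0,0,0],"rot":[0,0,0]},{"grip":4,"linear":[0,0,0],"rot":[0,0,0]},{"grip":4,"linear":[0,0,0],"rot":[0,0,0]},{"grip":4,"linear":[0,0,0],"rot":[0,0,0]},{"grip":4,"linear":[0,0,0],"rot":[0,0,0]},{"grip":4,"linear":[0,0,0],"rot":[0,0,0]},{"grip":4,"linear":[0,0,0],"rot":[0,0,0]},{"grip":4,"linear":[0,0,0],"rot":[0,0,0]},{"grip":4,"linear":[0,0,0],"rot":[0,0,0]},{"grip":4,"linear":[0,0,0],"rot":[0,0,0]},{"grip":4,"linear":[0,0,0],"rot":[0,0,0]},{"grip":4,"linear":[0,0,0],"rot":[0,0,0]}]' 25
python3 go.py
```

```text
time_s: 27.62
eef_pos: [629.3, 341.0, 102.3]
ee_rot: [0.001, 0.026, 1.0, 0.0]
force: [0.2, -0.1, 0.5]
grip_width: 0.7
time_s: 28.62
eef_pos: [628.8, 341.0, 101.1]
ee_rot: [0.0, 0.025, 1.0, 0.0]
force: [-1.7, -0.5, 4.9]
grip_width: 0.127
t 28.62 tcp [628.8 341.  101.1] psi 1.52 tilt z [ 0.001  0.    -1.   ] F [-1.7 -0.5  4.9] grip 10.8 q [ 0.33  0.85  0.97 -0.    1.32 -1.19]
```

Run:
```python
import numpy as np
R=np.hypot(142,56);a=np.arctan2(56,142)
ths=np.arange(0,1.101,.05); Y=R*np.cos(a+ths);Z=R*np.sin(a+ths)
for i in range(1,len(ths)): print(round(ths[i],2),"tool y %.1f z %.1f"%(Y[i]-Y[i-1],-(Z[i]-Z[i-1])))
```

```text
0.05 tool y -3.0 z -7.0
0.1 tool y -3.3 z -6.9
0.15 tool y -3.7 z -6.7
0.2 tool y -4.0 z -6.5
0.25 tool y -4.3 z -6.3
0.3 tool y -4.6 z -6.1
0.35 tool y -4.9 z -5.8
0.4 tool y -5.2 z -5.6
0.45 tool y -5.5 z -5.3
0.5 tool y -5.7 z -5.0
0.55 tool y -6.0 z -4.7
0.6 tool y -6.2 z -4.4
0.65 tool y -6.4 z -4.1
0.7 tool y -6.6 z -3.8
0.75 tool y -6.8 z -3.5
0.8 tool y -7.0 z -3.1
0.85 tool y -7.1 z -2.8
0.9 tool y -7.2 z -2.4
0.95 tool y -7.4 z -2.0
1.0 tool y -7.4 z -1.7
1.05 tool y -7.5 z -1.3
1.1 tool y -7.6 z -0.9
```

```bash
python3 -m creep '[{"grip":4,"linear":[0,-1.5,-3.5],"rot":[0,0,0]},{"grip":4,"linear":[0,-1.5,-3.5],"rot":[0,0,0]},{"grip":4,"linear":[0,-3.3,-6.9],"rot":[0,0,0]},{"grip":4,"linear":[0,0,0],"rot":[0,0,0]},{"grip":4,"linear":[0,0,0],"rot":[0,0,0]}]'
python3 -m creep '[{"grip":4,"linear":[0,-3.7,-6.7],"rot":[0,0,0]},{"grip":4,"linear":[0,-4,-6.5],"rot":[0,0,0]},{"grip":4,"linear":[0,-4.3,-6.3],"rot":[0,0,0]},{"grip":4,"linear":[0,-4.6,-6.1],"rot":[0,0,0]},{"grip":4,"linear":[0,-4.9,-5.8],"rot":[0,0,0]},{"grip":4,"linear":[0,0,0],"rot":[0,0,0]},{"grip":4,"linear":[0,0,0],"rot":[0,0,0]}]'
python3 go.py
```

```text
time_s: 29.03
eef_pos: [628.4, 335.2, 114.4]
ee_rot: [0.0, 0.025, 1.0, 0.001]
force: [3.0, 3.8, -0.6]
grip_width: 0.132
time_s: 29.62
eef_pos: [627.3, 314.5, 146.7]
ee_rot: [0.001, 0.025, 1.0, 0.001]
force: [0.8, 8.1, 3.2]
grip_width: 0.125
t 29.62 tcp [627.3 314.5 146.7] psi 1.52 tilt z [ 0.002  0.003 -1.   ] F [0.8 8.1 3.2] grip 10.7 q [ 0.3   0.78  0.98  0.    1.38 -1.22]
```

Run:
```python
from h import *
p,d=imaging.capture("scene"); crop(p,210,170,370,290,"pics/s13.png")
```

```text
pics/s13.png scale 5.0 origin 210 170
```

View pics/s13.png

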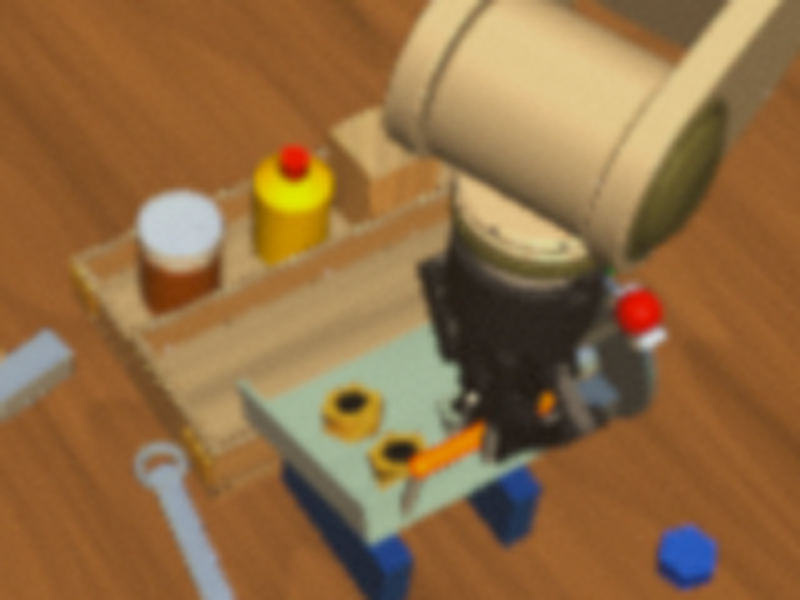

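The tray is tipping with the nuts still on it (brass at (352,410) and (398,455)). I continue slowly through the sliding range.

```bash
python3 -m creep '[{"grip":4,"linear":[0,-1.3,-1.4],"rot":[0,0,0]},{"grip":4,"linear":[0,-1.3,-1.4],"rot":[0,0,0]},{"grip":4,"linear":[0,-1.3,-1.4],"rot":[0,0,0]},{"grip":4,"linear":[0,-1.3,-1.4],"rot":[0,0,0]},{"grip":4,"linear":[0,-1.4,-1.3],"rot":[0,0,0]},{"grip":4,"linear":[0,-1.4,-1.3],"rot":[0,0,0]},{"grip":4,"linear":[0,-1.4,-1.3],"rot":[0,0,0]},{"grip":4,"linear":[0,-1.4,-1.3],"rot":[0,0,0]},{"grip":4,"linear":[0,-1.4,-1.3],"rot":[0,0,0]},{"grip":4,"linear":[0,-1.4,-1.3],"rot":[0,0,0]},{"grip":4,"linear":[0,-1.4,-1.2],"rot":[0,0,0]},{"grip":4,"linear":[0,-1.4,-1.2],"rot":[0,0,0]}]'
python3 -m creep '[{"grip":4,"linear":[0,-1.5,-1.2],"rot":[0,0,0]},{"grip":4,"linear":[0,-1.5,-1.2],"rot":[0,0,0]},{"grip":4,"linear":[0,-1.5,-1.2],"rot":[0,0,0]},{"grip":4,"linear":[0,-1.5,-1.2],"rot":[0,0,0]},{"grip":4,"linear":[0,-1.5,-1.1],"rot":[0,0,0]},{"grip":4,"linear":[0,-1.5,-1.1],"rot":[0,0,0]},{"grip":4,"linear":[0,-1.6,-1.1],"rot":[0,0,0]},{"grip":4,"linear":[0,-1.6,-1.1],"rot":[0,0,0]},{"grip":4,"linear":[0,-1.6,-1.0],"rot":[0,0,0]},{"grip":4,"linear":[0,-1.6,-1.0],"rot":[0,0,0]},{"grip":4,"linear":[0,-1.6,-1.0],"rot":[0,0,0]},{"grip":4,"linear":[0,-1.6,-1.0],"rot":[0,0,0]}]'
python3 -m creep '[{"grip":4,"linear":[0,-1.7,-0.9],"rot":[0,0,0]},{"grip":4,"linear":[0,-1.7,-0.9],"rot":[0,0,0]},{"grip":4,"linear":[0,-1.7,-0.9],"rot":[0,0,0]},{"grip":4,"linear":[0,-1.7,-0.9],"rot":[0,0,0]},{"grip":4,"linear":[0,-1.7,-0.9],"rot":[0,0,0]},{"grip":4,"linear":[0,-1.7,-0.9],"rot":[0,0,0]},{"grip":4,"linear":[0,-1.7,-0.9],"rot":[0,0,0]},{"grip":4,"linear":[0,-1.7,-0.9],"rot":[0,0,0]},{"grip":4,"linear":[0,-1.75,-0.8],"rot":[0,0,0]},{"grip":4,"linear":[0,-1.75,-0.8],"rot":[0,0,0]},{"grip":4,"linear":[0,-1.75,-0.8],"rot":[0,0,0]},{"grip":4,"linear":[0,-1.75,-0.8],"rot":[0,0,0]}]'
python3 go.py
python3 - <<'E'
from h import *
p,d=imaging.capture("scene"); crop(p,210,170,370,290,"pics/s14.png")
p,d=imaging.capture("top"); crop(p,130,140,290,260,"pics/t14.png")
E
```

```text
time_s: 30.67
eef_pos: [626.4, 299.1, 162.9]
ee_rot: [0.001, 0.025, 1.0, 0.002]
force: [1.3, 9.6, 7.2]
grip_width: 0.129
time_s: 31.67
eef_pos: [625.4, 280.4, 176.7]
ee_rot: [0.001, 0.025, 1.0, 0.002]
force: [-2.6, 9.7, 8.9]
grip_width: 0.13
time_s: 32.67
eef_pos: [624.2, 259.2, 186.8]
ee_rot: [0.001, 0.025, 1.0, 0.001]
force: [-1.9, 7.4, 10.0]
grip_width: 0.127
t 32.67 tcp [624.2 259.2 186.8] psi 1.521 tilt z [ 0.002  0.003 -1.   ] F [-1.9  7.4 10. ] grip 10.8 q [ 0.22  0.69  1.04  0.    1.42 -1.3 ]
pics/s14.png scale 5.0 origin 210 170
pics/t14.png scale 5.0 origin 130 140
```

View pics/s14.png

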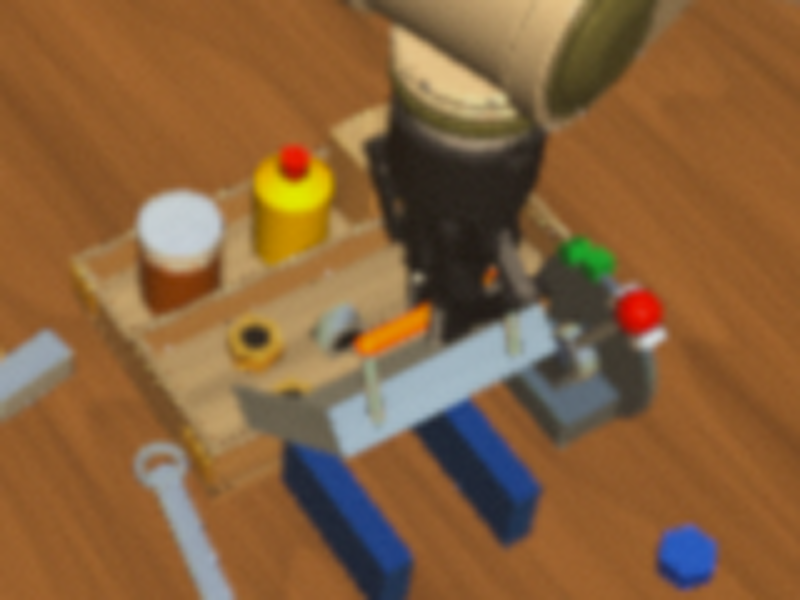

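View pics/t14.png

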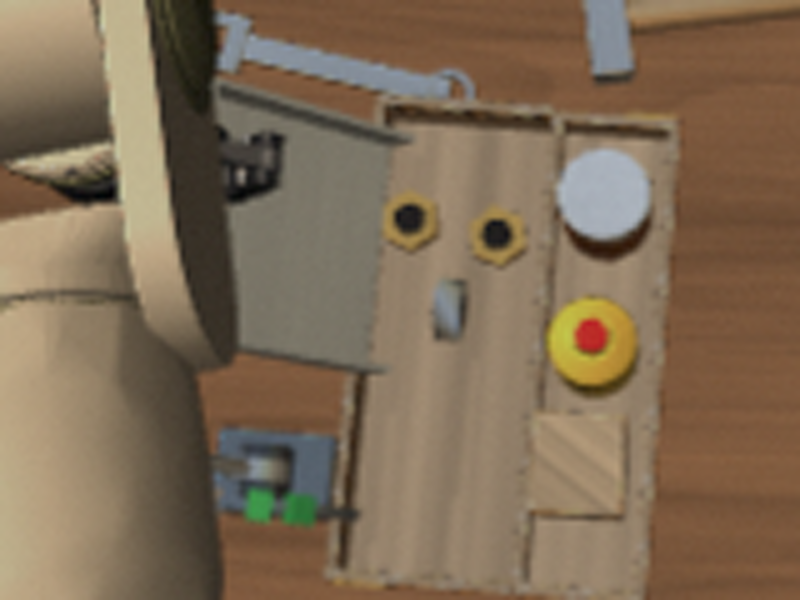

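All three nuts are in the bin, at top crop (410,218), (497,233) and (450,310), and the tray is empty. Lowering it along the same arc.

```bash
python3 -m creep '[{"grip":4,"linear":[0,7,3.1],"rot":[0,0,0]},{"grip":4,"linear":[0,6.8,3.5],"rot":[0,0,0]},{"grip":4,"linear":[0,6.6,3.8],"rot":[0,0,0]},{"grip":4,"linear":[0,6.4,4.1],"rot":[0,0,0]},{"grip":4,"linear":[0,6.2,4.4],"rot":[0,0,0]},{"grip":4,"linear":[0,6,4.7],"rot":[0,0,0]},{"grip":4,"linear":[0,5.7,5],"rot":[0,0,0]},{"grip":4,"linear":[0,5.5,5.3],"rot":[0,0,0]},{"grip":4,"linear":[0,5.2,5.6],"rot":[0,0,0]},{"grip":4,"linear":[0,4.9,5.8],"rot":[0,0,0]}]'
python3 -m creep '[{"grip":4,"linear":[0,4.6,6.1],"rot":[0,0,0]},{"grip":4,"linear":[0,4.3,6.3],"rot":[0,0,0]},{"grip":4,"linear":[0,4,6.5],"rot":[0,0,0]},{"grip":4,"linear":[0,3.7,6.7],"rot":[0,0,0]},{"grip":4,"linear":[0,3.3,6.9],"rot":[0,0,0]},{"grip":4,"linear":[0,1.5,3.5],"rot":[0,0,0]},{"grip":4,"linear":[0,1.5,3],"rot":[0,0,0]},{"grip":4,"linear":[0,0,0],"rot":[0,0,0]},{"grip":4,"linear":[0,0,0],"rot":[0,0,0]},{"grip":4,"linear":[0,0,0],"rot":[0,0,0]}]'
python3 go.py
```

```text
time_s: 33.6
eef_pos: [627.5, 318.3, 139.2]
ee_rot: [0.0, 0.025, 1.0, -0.0]
force: [1.9, 2.7, 2.5]
grip_width: 0.128
time_s: 34.43
eef_pos: [628.6, 340.1, 100.7]
ee_rot: [-0.0, 0.026, 1.0, -0.0]
force: [3.4, -3.2, -2.3]
grip_width: 0.132
t 34.43 tcp [628.6 340.1 100.7] psi 1.52 tilt z [-0.    -0.001 -1.   ] F [ 3.4 -3.2 -2.3] grip 11.3 q [ 0.33  0.85  0.97 -0.    1.32 -1.19]
```

Back at the flat position. Releasing and raising.

```bash
python3 -m creep '[{"grip":40,"linear":[0,0,0],"rot":[0,0,0]},{"grip":40,"linear":[0,0,0],"rot":[0,0,0]},{"grip":40,"linear":[0,0,0],"rot":[0,0,0]},{"grip":40,"linear":[0,0,0],"rot":[0,0,0]},{"grip":40,"linear":[0,0,-10],"rot":[0,0,0]},{"grip":40,"linear":[0,0,-30],"rot":[0,0,0]},{"grip":40,"linear":[0,0,-40],"rot":[0,0,0]},{"grip":40,"linear":[0,0,-40],"rot":[0,0,0]},{"grip":40,"linear":[0,0,0],"rot":[0,0,0]},{"grip":40,"linear":[0,0,0],"rot":[0,0,0]}]'
python3 -m creep '[{"grip":40,"linear":[40,0,0],"rot":[0,0,0]},{"grip":40,"linear":[40,0,0],"rot":[0,0,0]},{"grip":40,"linear":[0,-30,0],"rot":[0,0,0]},{"grip":40,"linear":[0,-30,0],"rot":[0,0,0]},{"grip":40,"linear":[0,0,0],"rot":[0,0,0]},{"grip":40,"linear":[0,0,0],"rot":[0,0,0]}]'
python3 go.py
python3 - <<'E'
from h import *
p,d=imaging.capture("scene"); crop(p,210,170,370,290,"pics/s15.png")
p,d=imaging.capture("top"); crop(p,130,140,290,260,"pics/t15.png")
P=imaging.camera_params("wrist"); p,d=imaging.capture("wrist"); crop(p,0,0,512,384,"pics/w15.png");np.save("pics/w15p.npy",P,allow_pickle=True)
E
```

```text
time_s: 35.27
eef_pos: [629.2, 341.1, 224.7]
ee_rot: [0.003, 0.025, 1.0, 0.001]
force: [0.2, -0.3, -0.9]
grip_width: 0.47
time_s: 35.77
eef_pos: [545.3, 283.9, 220.6]
ee_rot: [-0.001, 0.026, 1.0, -0.0]
force: [-0.1, 0.2, 0.7]
grip_width: 0.471
t 35.77 tcp [545.3 283.9 220.6] psi 1.518 tilt z [-0.001 -0.    -1.   ] F [-0.1  0.2  0.7] grip 40.2 q [ 0.29  0.52  1.22  0.    1.4  -1.23]
pics/s15.png scale 5.0 origin 210 170
pics/t15.png scale 5.0 origin 130 140
pics/w15.png scale 1.5625 origin 0 0
```

View pics/s15.png

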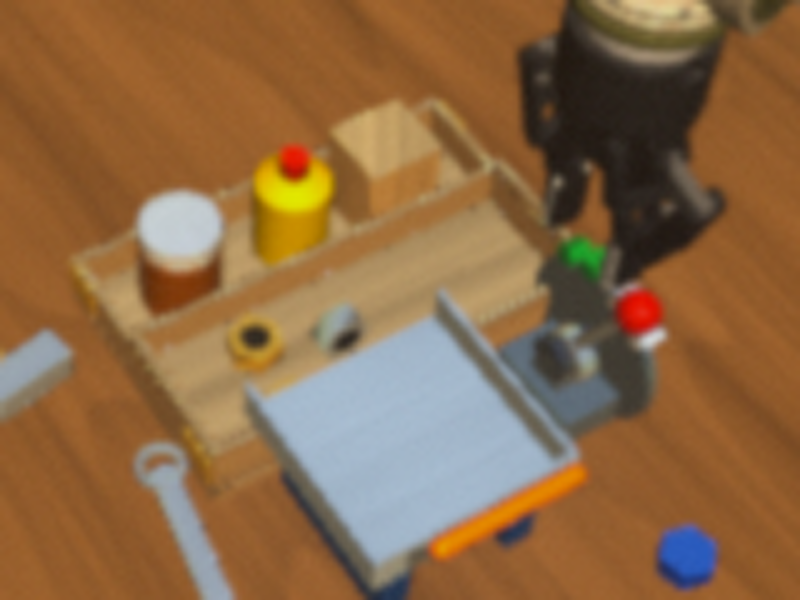

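View pics/w15.png

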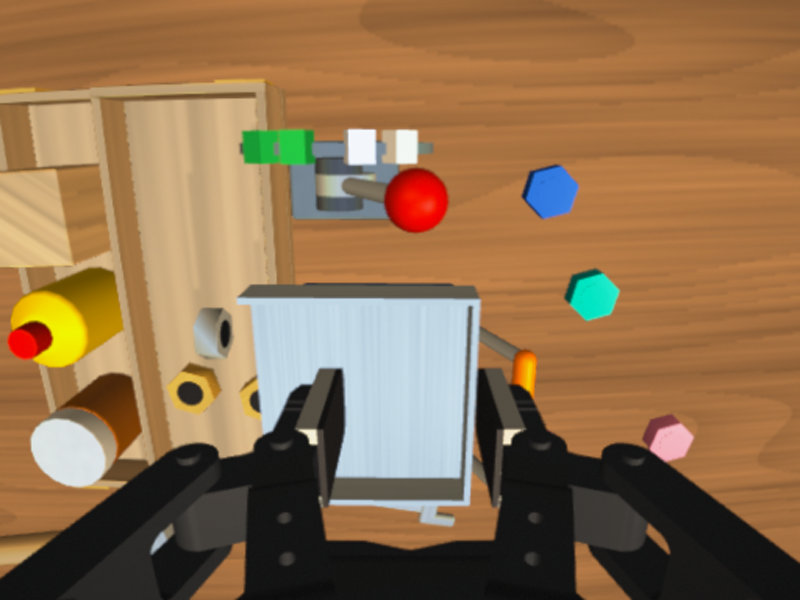

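View pics/t15.png

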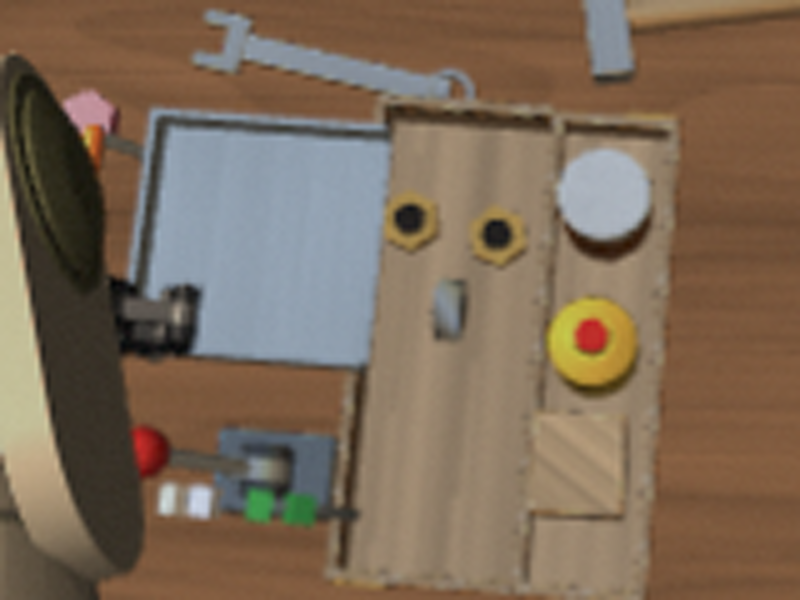

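The tray is flat and empty. All nuts are in the bin, and block, bottle and jar stand in the slot. In the wrist picture the red knob is at (417,200) and the green marks at (255–310,147). Measuring the knob.

```bash
python3 - <<'E'
from h import *
P=np.load("pics/w15p.npy",allow_pickle=True).item(); f=1.5625
g=lambda c,z: plane(P,(np.array(c)+.5)/f-.5,z).round(1)
q=np.array([568.8,55.5,-.056])
iv=lambda X:np.c_[(X[:,:2]-q[:2])@np.array([[np.cos(q[2]),-np.sin(q[2])],[np.sin(q[2]),np.cos(q[2])]]),X[:,2]].round(1)
k=g([[417,200]],132.5); print(k,iv(k))
print("green tabs",iv(g([[245,146],[277,146],[313,146]],110)),"white",iv(g([[348,146],[376,146],[384,146],[416,146]],110)))
print("pivot",iv(g([[341,184]],50)))
E
python3 go.py
```

```text
[[496.9 290.7 132.5]] [[-85.  230.8 132.5]]
green tabs [[-108.3  148.7  110. ]
 [-108.2  164.2  110. ]
 [-108.   181.4  110. ]] white [[-108.   198.2  110. ]
 [-108.   211.5  110. ]
 [-107.9  215.3  110. ]
 [-108.1  230.4  110. ]]
pivot [[-85.3 186.4  50. ]]
t 35.92 tcp [545.5 285.5 220.4] psi 1.52 tilt z [-0.001  0.    -1.   ] F [0.2 0.1 0.4] grip 40.2 q [ 0.29  0.52  1.22  0.    1.4  -1.23]
```

```bash
cat > tri.py <<'E'
from h import *
def ray(P,uv):
    s=und(P,[uv]); r=np.r_[s[0],1]@P["R"]; return -P["R"].T@P["t"], r/np.linalg.norm(r)
def tri(rays):
    A=0;b=0
    for C,r in rays: M=np.eye(3)-np.outer(r,r); A=A+M; b=b+M@C
    X=np.linalg.solve(A,b); return X,[np.linalg.norm((np.eye(3)-np.outer(r,r))@(X-C)).round(1) for C,r in rays]
q=np.array([568.8,55.5,-.056])
iv=lambda X:np.c_[(X[:,:2]-q[:2])@np.array([[np.cos(q[2]),-np.sin(q[2])],[np.sin(q[2]),np.cos(q[2])]]),X[:,2]].round(1)
def px(c,f,o=(0,0)): return (np.asarray(c,float)+.5)/f-.5+np.array(o)
E
python3 - <<'E'
from tri import *
W11=np.load("pics/w11p.npy",allow_pickle=True).item();W15=np.load("pics/w15p.npy",allow_pickle=True).item()
T=imaging.camera_params("top");S=imaging.camera_params("scene")
r=[ray(W11,px((52,223),1.5625)),ray(W15,px((417,200),1.5625)),ray(T,px((152,428),5.3333,(130,150))),ray(S,px((528,364),1.5625))]
X,e=tri(r); print("knob",X,iv(X[None]),e)
X,e=tri(r[:2]); print("knob w",X,iv(X[None]),e)
X,e=tri(r[1:3]); print("knob w15,t",X,iv(X[None]),e)
p,d=imaging.capture("top"); crop(p,150,220,220,250,"pics/t16.png")
p,d=imaging.capture("scene"); crop(p,300,200,350,260,"pics/s16.png")
p,d=imaging.capture("wrist"); crop(p,130,60,310,160,"pics/w16.png"); np.save("pics/w16p.npy",imaging.camera_params("wrist"),allow_pickle=True)
for u,v in [(267,128),(262,122),(217,118),(218,125),(160,94),(190,94),(230,94),(258,94),(185,140)]:
  print(u,v,iv(dep(imaging.camera_params("wrist"),[[u,v]],[d[v,u]])))
E
```

```text
knob [495.8076396  290.92198979 137.87755056] [[-86.1 231.  137.9]] [np.float64(0.7), np.float64(0.5), np.float64(1.5), np.float64(2.2)]
knob w [496.12528449 290.5556386  139.11944675] [[-85.7 230.6 139.1]] [np.float64(0.1), np.float64(0.1)]
knob w15,t [496.80840965 290.69118583 134.8093826 ] [[-85.  230.8 134.8]] [np.float64(0.2), np.float64(0.2)]
pics/t16.png scale 11.428571428571429 origin 150 220
pics/s16.png scale 10.0 origin 300 200
pics/w16.png scale 4.444444444444445 origin 130 60
267 128 [[-87.2 230.9 153.6]]
262 122 [[-90.7 227.7 151.4]]
217 118 [[-86.3 188.1  68.2]]
218 125 [[-80.3 189.   69.5]]
160 94 [[-107.5  149.1  102.3]]
190 94 [[-107.4  174.6  112.6]]
230 94 [[-107.4  203.9  110.6]]
258 94 [[-107.3  224.5  100.1]]
185 140 [[-57.4 143.9   5.1]]
```

View pics/s16.png

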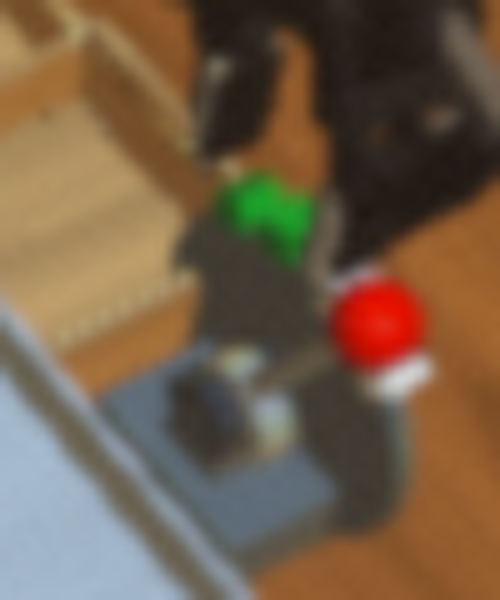

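View pics/w16.png

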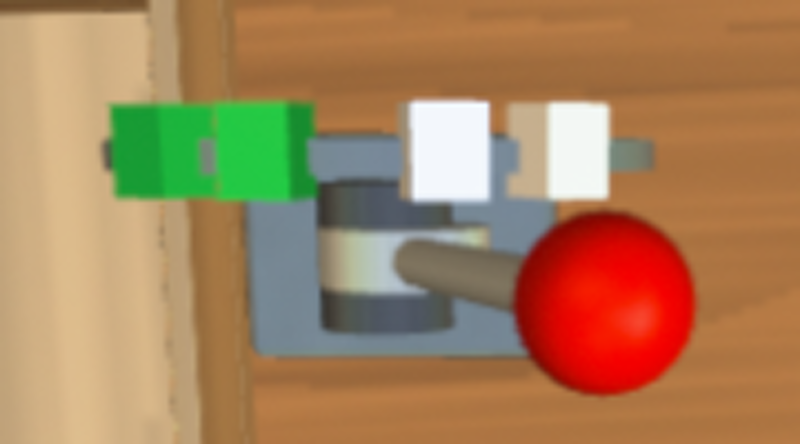

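```bash
python3 -m creep '[{"grip":40,"linear":[0,-20,0],"rot":[0,0,0]},{"grip":40,"linear":[0,-21,0],"rot":[0,0,0]},{"grip":40,"linear":[0,0,0],"rot":[0,0,0]},{"grip":40,"linear":[0,0,0],"rot":[0,0,0]},{"grip":40,"linear":[0,0,0],"rot":[0,0,0]}]'
python3 - <<'E'
from h import *
P=imaging.camera_params("wrist");p,d=imaging.capture("wrist"); print(-P["R"].T@P["t"]); crop(p,170,50,370,170,"pics/w17.png"); np.save("pics/w17p.npy",P,allow_pickle=True);np.save("pics/w17d.npy",d)
E
```

```text
time_s: 36.48
eef_pos: [543.6, 244.6, 220.9]
ee_rot: [-0.0, 0.025, 1.0, 0.0]
force: [-0.4, -0.2, 0.5]
grip_width: 0.468
[469.12799837 248.06975713 363.55535725]
pics/w17.png scale 4.0 origin 170 50
```

View pics/w17.png

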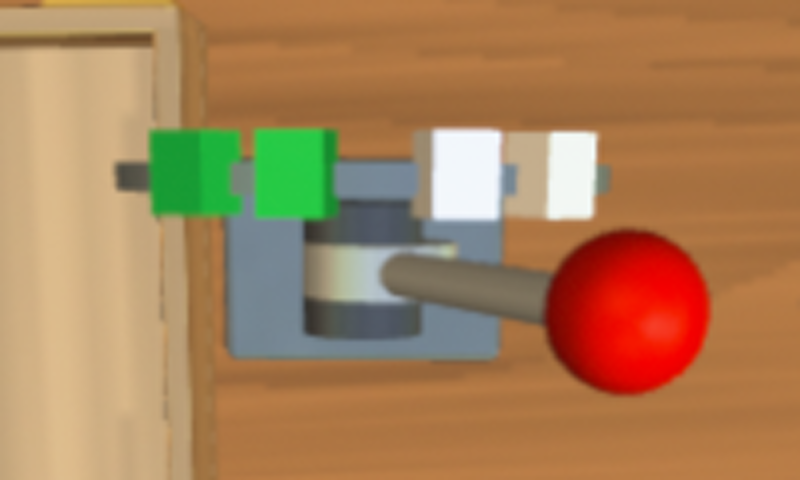

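Run:
```python
from tri import *
P=np.load("pics/w17p.npy",allow_pickle=True).item(); d=np.load("pics/w17d.npy")
g=lambda c,z: iv(plane(P,px(c,4,(170,50)),z))
print("pivot",g([[362,270],[365,300]],50),"knob",g([[628,311]],138), g([[628,311]],132.5))
for c in [(170,170),(220,170),(290,170),(330,170),(422,170),(465,170),(525,170),(570,170),(360,270),(620,300),(628,311),(600,280)]:
    u,v=np.round(px(c,4,(170,50))).astype(int); print(c,iv(dep(P,[[u,v]],[d[v,u]])))
W11=np.load("pics/w11p.npy",allow_pickle=True).item();W15=np.load("pics/w15p.npy",allow_pickle=True).item();T=imaging.camera_params("top")
r=[ray(W11,px((52,223),1.5625)),ray(W15,px((605,302),4.4444,(130,60))),ray(P,px((628,311),4,(170,50)))]
X,e=tri(r);print(X,iv(X[None]),e)
```

```text
pivot [[-85.2 185.1  50. ]
 [-78.3 185.8  50. ]] knob [[-85.8 230.7 138. ]] [[-85.2 231.8 132.5]]
(170, 170) [[-108.4  148.6  103.4]]
(220, 170) [[-108.3  158.4  102.2]]
(290, 170) [[-108.4  172.   111.9]]
(330, 170) [[-108.4  179.3  109.7]]
(422, 170) [[-108.5  196.4  107.7]]
(465, 170) [[-108.6  204.5  110.2]]
(525, 170) [[-108.6  216.9   98.9]]
(570, 170) [[-108.7  225.4   99.3]]
(360, 270) [[-86.8 185.1  68.8]]
(620, 300) [[-88.9 226.7 153. ]]
(628, 311) [[-87.5 228.2 151.8]]
(600, 280) [[-91.8 223.7 150.8]]
[495.95301837 290.30986653 138.92403733] [[-85.9 230.4 138.9]] [np.float64(0.2), np.float64(0.3), np.float64(0.2)]
```

```bash
python3 go.py 496 290.4 190 1.515
```

```text
t 36.53 tcp [543.5 244.7 220.8] psi 1.521 tilt z [-0.  0. -1.] F [ 0.1  0.1 -1. ] grip 39.8 q [ 0.23  0.48  1.29  0.    1.38 -1.29]
shift tool [49.8 43.2 30.8] rows 2 per row [24.88 21.6  15.41]
turn tool z 0.006 rows 1 per row 0.0056
```

```bash
python3 -m creep '[{"grip":50,"linear":[24.9,21.6,0],"rot":[0,0,0.006]},{"grip":50,"linear":[24.9,21.6,0],"rot":[0,0,0]},{"grip":50,"linear":[0,0,15],"rot":[0,0,0]},{"grip":50,"linear":[0,0,15],"rot":[0,0,0]},{"grip":50,"linear":[0,0,0],"rot":[0,0,0]},{"grip":50,"linear":[0,0,0],"rot":[0,0,0]},{"grip":50,"linear":[0,0,0],"rot":[0,0,0]}]'
python3 go.py 496 290.4 130 1.515
python3 - <<'E'
from h import *
P=imaging.camera_params("wrist");p,d=imaging.capture("wrist"); crop(p,0,0,512,384,"pics/w18.png"); np.save("pics/w18p.npy",P,allow_pickle=True)
E
```

```text
time_s: 37.12
eef_pos: [496.5, 290.1, 191.6]
ee_rot: [0.0, 0.028, 1.0, 0.0]
force: [0.6, -0.1, -0.3]
grip_width: 0.586
t 37.12 tcp [496.5 290.1 191.6] psi 1.514 tilt z [ 0.001  0.    -1.   ] F [ 0.6 -0.1 -0.3] grip 50.0 q [ 0.33  0.45  1.4   0.    1.29 -1.19]
shift tool [ 0.6  0.3 61.6] rows 2 per row [ 0.3   0.13 30.82]
turn tool z -0.001 rows 1 per row -0.0009
pics/w18.png scale 1.5625 origin 0 0
```

View pics/w18.png

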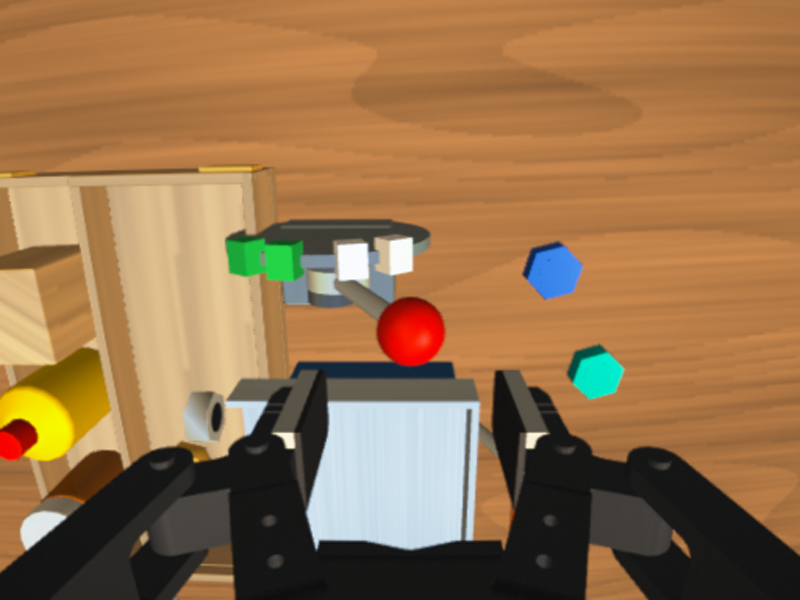

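```bash
python3 - <<'E'
from tri import *
P=np.load("pics/w18p.npy",allow_pickle=True).item()
print(plane(P,px([[411,332]],1.5625),138.5))
r=[ray(np.load("pics/w11p.npy",allow_pickle=True).item(),px((52,223),1.5625)),ray(np.load("pics/w17p.npy",allow_pickle=True).item(),px((628,311),4,(170,50))),ray(P,px((411,332),1.5625))]
X,e=tri(r);print(X,iv(X[None]),e)
E
python3 -m creep '[{"grip":50,"linear":[0,0,20],"rot":[0,0,0]},{"grip":50,"linear":[0,0,20],"rot":[0,0,0]},{"grip":50,"linear":[0,0,14],"rot":[0,0,0]},{"grip":50,"linear":[0,0,7],"rot":[0,0,0]},{"grip":50,"linear":[0,0,0],"rot":[0,0,0]},{"grip":50,"linear":[0,0,0],"rot":[0,0,0]}]' 20
python3 -m creep '[{"grip":20,"linear":[0,0,0],"rot":[0,0,0]},{"grip":20,"linear":[0,0,0],"rot":[0,0,0]},{"grip":20,"linear":[0,0,0],"rot":[0,0,0]},{"grip":20,"linear":[0,0,0],"rot":[0,0,0]},{"grip":20,"linear":[0,0,0],"rot":[0,0,0]},{"grip":20,"linear":[0,0,0],"rot":[0,0,0]},{"grip":20,"linear":[0,0,0],"rot":[0,0,0]},{"grip":20,"linear":[0,0,0],"rot":[0,0,0]}]' 20
python3 go.py
```

```text
[[496.9752869  290.27293007 138.5       ]]
[496.26817454 290.39992579 139.47023334] [[-85.6 230.5 139.5]] [np.float64(0.2), np.float64(0.4), np.float64(0.3)]
time_s: 37.67
eef_pos: [496.6, 289.8, 130.8]
ee_rot: [0.001, 0.029, 1.0, 0.0]
force: [-0.8, -0.4, 0.3]
grip_width: 0.588
time_s: 38.33
eef_pos: [496.7, 290.0, 131.1]
ee_rot: [0.001, 0.028, 1.0, 0.0]
force: [0.2, 1.7, 6.3]
grip_width: 0.309
t 38.33 tcp [496.7 290.  131.1] psi 1.514 tilt z [ 0.002  0.001 -1.   ] F [0.2 1.7 6.3] grip 26.4 q [ 0.32  0.51  1.48  0.    1.15 -1.19]
```

Run:
```python
import numpy as np
p=np.linspace(.475,-.4,13); Y=100*np.sin(p);Z=100*np.cos(p)
for i in range(12): print("%.2f"%p[i+1],"y %.1f z %.1f"%(Y[i+1]-Y[i],-(Z[i+1]-Z[i])))
print(Y[-1]-Y[0],Z[-1]-Z[0])
```

```text
0.40 y -6.6 z -3.1
0.33 y -6.8 z -2.6
0.26 y -7.0 z -2.1
0.18 y -7.1 z -1.6
0.11 y -7.2 z -1.1
0.04 y -7.3 z -0.5
-0.04 y -7.3 z -0.0
-0.11 y -7.3 z 0.5
-0.18 y -7.2 z 1.1
-0.25 y -7.1 z 1.6
-0.33 y -7.0 z 2.1
-0.40 y -6.8 z 2.6
-84.6756789487606 3.1768272379716933
```

```bash
python3 -m creep '[{"grip":20,"linear":[0,-6.6,-3.1],"rot":[0,0,0]},{"grip":20,"linear":[0,-6.8,-2.6],"rot":[0,0,0]},{"grip":20,"linear":[0,-7,-2.1],"rot":[0,0,0]},{"grip":20,"linear":[0,-7.1,-1.6],"rot":[0,0,0]},{"grip":20,"linear":[0,-7.2,-1.1],"rot":[0,0,0]},{"grip":20,"linear":[0,-7.3,-0.5],"rot":[0,0,0]},{"grip":20,"linear":[0,0,0],"rot":[0,0,0]},{"grip":20,"linear":[0,0,0],"rot":[0,0,0]}]'
python3 -m creep '[{"grip":20,"linear":[0,-7.3,0],"rot":[0,0,0]},{"grip":20,"linear":[0,-7.3,0.5],"rot":[0,0,0]},{"grip":20,"linear":[0,-7.2,1.1],"rot":[0,0,0]},{"grip":20,"linear":[0,-7.1,1.6],"rot":[0,0,0]},{"grip":20,"linear":[0,-7,2.1],"rot":[0,0,0]},{"grip":20,"linear":[0,0,0],"rot":[0,0,0]},{"grip":20,"linear":[0,0,0],"rot":[0,0,0]}]'
python3 go.py
python3 - <<'E'
from h import *
P=imaging.camera_params("wrist");p,d=imaging.capture("wrist"); crop(p,0,0,512,384,"pics/w19.png"); np.save("pics/w19p.npy",P,allow_pickle=True)
E
```

```text
time_s: 39.0
eef_pos: [494.3, 247.9, 141.9]
ee_rot: [0.001, 0.029, 1.0, 0.0]
force: [-0.4, 0.8, 7.7]
grip_width: 0.31
time_s: 39.58
eef_pos: [491.6, 210.9, 135.2]
ee_rot: [-0.001, 0.029, 1.0, -0.001]
force: [0.6, -1.6, 1.8]
grip_width: 0.309
t 39.58 tcp [491.6 210.9 135.2] psi 1.513 tilt z [-0.001 -0.002 -1.   ] F [ 0.6 -1.6  1.8] grip 26.4 q [ 0.19  0.43  1.6  -0.    1.12 -1.33]
pics/w19.png scale 1.5625 origin 0 0
```

View pics/w19.png

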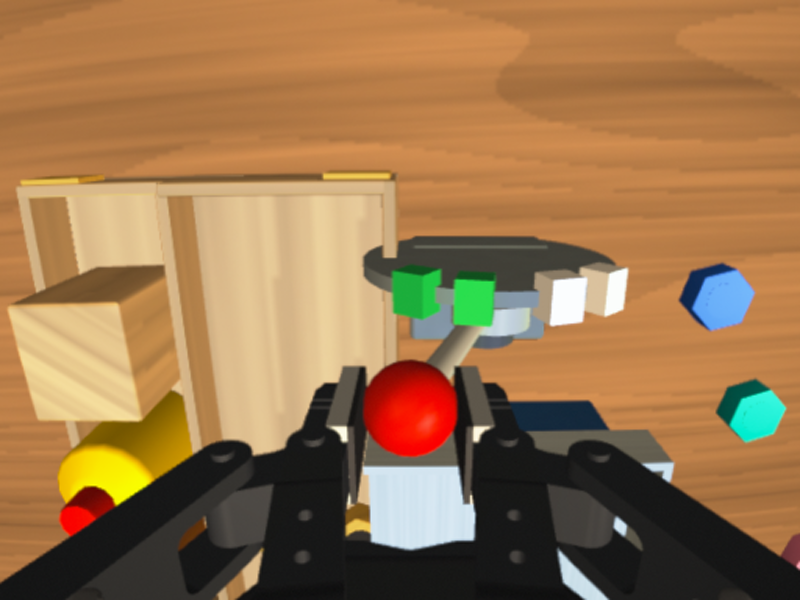

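The lever follows with low force and is just short of the green notch. Final step.

```bash
python3 -m creep '[{"grip":20,"linear":[0,-3.3,1.3],"rot":[0,0,0]},{"grip":20,"linear":[0,-3.3,1.3],"rot":[0,0,0]},{"grip":20,"linear":[0,0,0],"rot":[0,0,0]},{"grip":20,"linear":[0,0,0],"rot":[0,0,0]},{"grip":20,"linear":[0,0,0],"rot":[0,0,0]}]'
python3 go.py
python3 -m creep '[{"grip":40,"linear":[0,0,0],"rot":[0,0,0]},{"grip":50,"linear":[0,0,0],"rot":[0,0,0]},{"grip":50,"linear":[0,0,0],"rot":[0,0,0]},{"grip":50,"linear":[0,0,0],"rot":[0,0,0]},{"grip":50,"linear":[0,0,-10],"rot":[0,0,0]},{"grip":50,"linear":[0,0,-30],"rot":[0,0,0]},{"grip":50,"linear":[0,0,-40],"rot":[0,0,0]},{"grip":50,"linear":[0,0,0],"rot":[0,0,0]},{"grip":50,"linear":[0,0,0],"rot":[0,0,0]}]'
python3 -m creep '[{"grip":50,"linear":[-25,20,0],"rot":[0,0,0]},{"grip":50,"linear":[-25,20,0],"rot":[0,0,0]},{"grip":50,"linear":[0,0,0],"rot":[0,0,0]},{"grip":50,"linear":[0,0,0],"rot":[0,0,0]},{"grip":50,"linear":[0,0,0],"rot":[0,0,0]}]'
python3 go.py
python3 - <<'E'
from h import *
P=imaging.camera_params("wrist");p,d=imaging.capture("wrist"); crop(p,150,40,350,190,"pics/w20.png"); np.save("pics/w20p.npy",P,allow_pickle=True);np.save("pics/w20d.npy",d)
p,d=imaging.capture("scene"); crop(p,290,195,350,240,"pics/s20.png")
E
```

```text
time_s: 40.05
eef_pos: [491.2, 205.2, 132.8]
ee_rot: [-0.0, 0.028, 1.0, -0.0]
force: [1.4, 0.5, 0.5]
grip_width: 0.305
t 40.05 tcp [491.2 205.2 132.8] psi 1.514 tilt z [-0.    -0.001 -1.   ] F [1.4 0.5 0.5] grip 26.1 q [ 0.18  0.43  1.61 -0.    1.11 -1.34]
time_s: 40.8
eef_pos: [492.2, 205.6, 215.6]
ee_rot: [0.002, 0.028, 1.0, 0.0]
force: [-0.3, 0.1, -1.4]
grip_width: 0.585
time_s: 41.22
eef_pos: [542.8, 242.2, 212.2]
ee_rot: [-0.001, 0.028, 1.0, -0.0]
force: [-0.7, -0.0, 0.0]
grip_width: 0.587
t 41.22 tcp [542.8 242.2 212.2] psi 1.514 tilt z [-0.002 -0.001 -1.   ] F [-0.7 -0.   0. ] grip 50.1 q [ 0.22  0.48  1.3  -0.    1.36 -1.29]
pics/w20.png scale 4.0 origin 150 40
pics/s20.png scale 13.333333333333334 origin 290 195
```

View pics/w20.png

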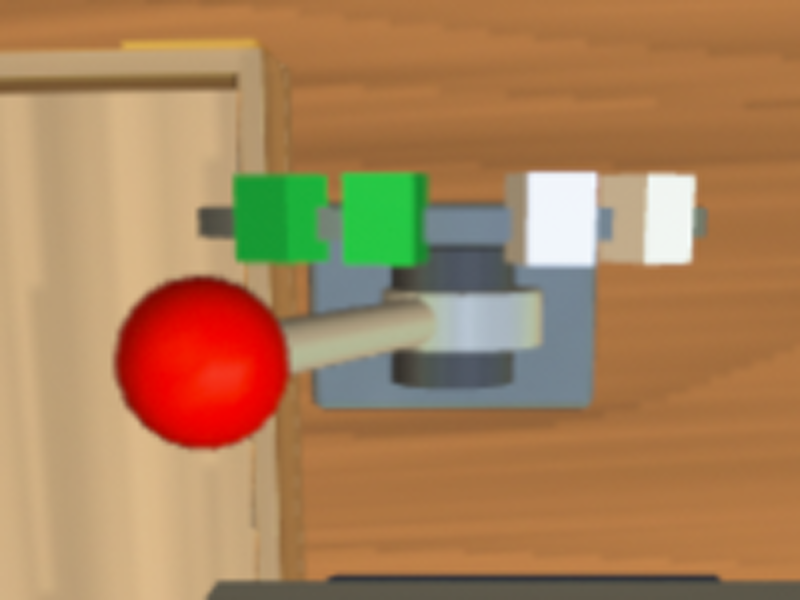

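View pics/s20.png

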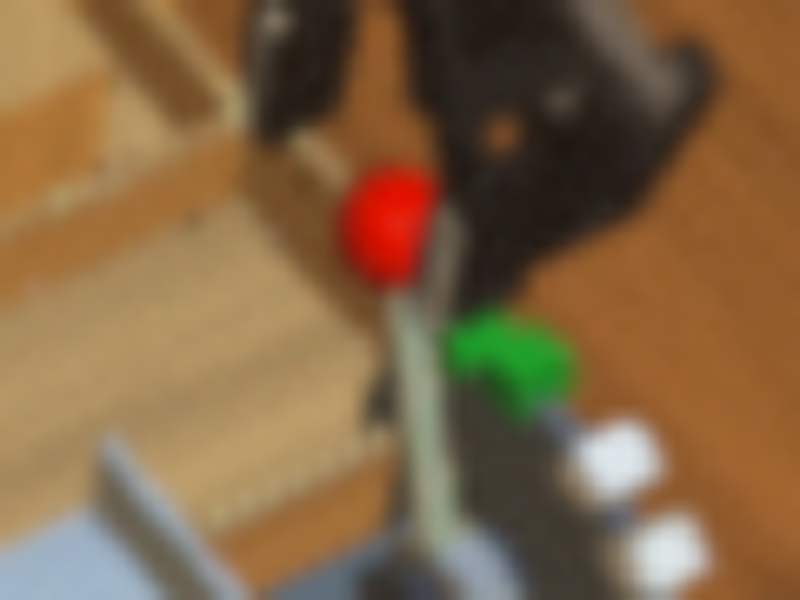

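Run:
```python
from tri import *
P=np.load("pics/w20p.npy",allow_pickle=True).item(); d=np.load("pics/w20d.npy")
g=lambda c,z: iv(plane(P,px(c,4,(150,40)),z))
pv=g([[452,320],[453,320]],50).mean(0)
print("pivot",pv)
# solve phi such that knob on circle projects to observed
C,r=ray(P,px((202,362),4,(150,40)))
for z in (138,140,142,144): k=g([[202,362]],z)[0]; print("knob",k,"sin->",np.arcsin((k[1]-pv[1])/100).round(3),"cos->",np.arccos((z-50)/100).round(3))
for c in [(202,362),(185,340),(220,380),(185,215),(265,215),(305,215),(385,215),(360,330),(400,315)]:
    u,v=np.round(px(c,4,(150,40))).astype(int); print(c,iv(dep(P,[[u,v]],[d[v,u]])))
```

```text
pivot [-84.6  185.25  50.  ]
knob [-85.5 144.1 138. ] sin-> -0.424 cos-> 0.495
knob [-85.7 144.5 140. ] sin-> -0.42 cos-> 0.451
knob [-85.9 144.9 142. ] sin-> -0.415 cos-> 0.403
knob [-86.2 145.2 144. ] sin-> -0.412 cos-> 0.348
(202, 362) [[-87.6 147.3 155.4]]
(185, 340) [[-90.4 144.7 153.9]]
(220, 380) [[-84.5 150.2 155.3]]
(185, 215) [[-108.2  118.1   12. ]]
(265, 215) [[-108.7  150.9  104.8]]
(305, 215) [[-108.6  158.1  103. ]]
(385, 215) [[-108.7  173.3  113.1]]
(360, 330) [[-87.2 167.9 101.7]]
(400, 315) [[-88.8 174.9  84.7]]
```

The lever leans 0.41 rad over the box. The target is 0.40, and the middle of the green gap measures 0.41. Moving the arm clear for a last check.

```bash
python3 -m creep '[{"grip":50,"linear":[0,0,-40],"rot":[0,0,0]},{"grip":50,"linear":[25,30,0],"rot":[0,0,0]},{"grip":50,"linear":[25,30,0],"rot":[0,0,0]},{"grip":50,"linear":[25,30,0],"rot":[0,0,0]},{"grip":50,"linear":[25,30,0],"rot":[0,0,0]},{"grip":50,"linear":[25,30,0],"rot":[0,0,0]},{"grip":50,"linear":[25,30,0],"rot":[0,0,0]},{"grip":50,"linear":[25,30,0],"rot":[0,0,0]},{"grip":50,"linear":[0,0,0],"rot":[0,0,0]},{"grip":50,"linear":[0,0,0],"rot":[0,0,0]}]'
python3 go.py
python3 - <<'E'
from h import *
p,d=imaging.capture("scene"); crop(p,200,150,370,290,"pics/s21.png")
P=imaging.camera_params("top");p,d=imaging.capture("top"); crop(p,130,140,290,260,"pics/t21.png"); crop(p,0,80,512,384,"pics/t21f.png")
W=cloud(P,d)
from tri import iv
for n,c in dict(jar=(605,195),bottle=(600,350),block=(580,460),nutA=(395,205),nutB=(485,220),nutC=(450,310)).items():
    u,v=np.round((np.array(c)+.5)/5-.5+[130,140]).astype(int); print(n,iv(W[v,u][None]))
E
```

```text
time_s: 42.15
eef_pos: [379.3, 462.7, 253.3]
ee_rot: [0.0, 0.027, 1.0, -0.0]
force: [1.1, 0.3, -1.0]
grip_width: 0.582
t 42.15 tcp [379.3 462.7 253.3] psi 1.517 tilt z [ 0. -0. -1.] F [ 1.1  0.3 -1. ] grip 49.7 q [ 0.69  0.46  1.22 -0.    1.45 -0.83]
pics/s21.png scale 4.285714285714286 origin 200 150
pics/t21.png scale 5.0 origin 130 140
pics/t21f.png scale 1.5625 origin 0 80
jar [[81.9 -1.1 84.8]]
bottle [[-8.  -5.7 92.3]]
block [[-69.    0.9  82.9]]
nutA [[ 79.1 127.3  28.5]]
nutB [[73.5 72.  30.2]]
nutC [[15.  85.7 46.4]]
```

View pics/s21.png

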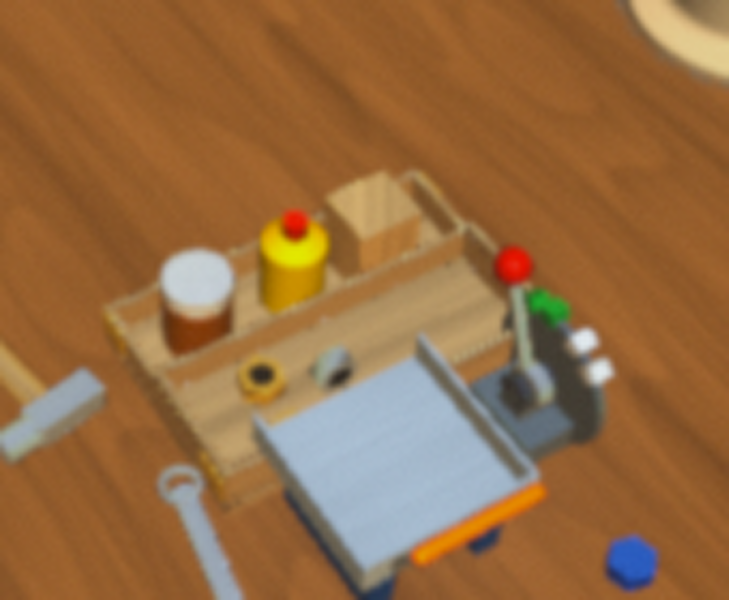

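View pics/t21.png

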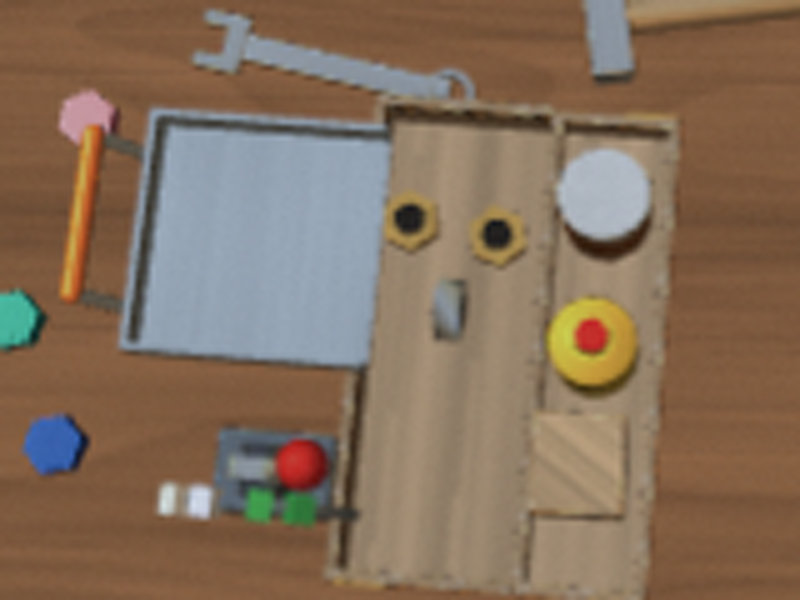

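View pics/t21f.png

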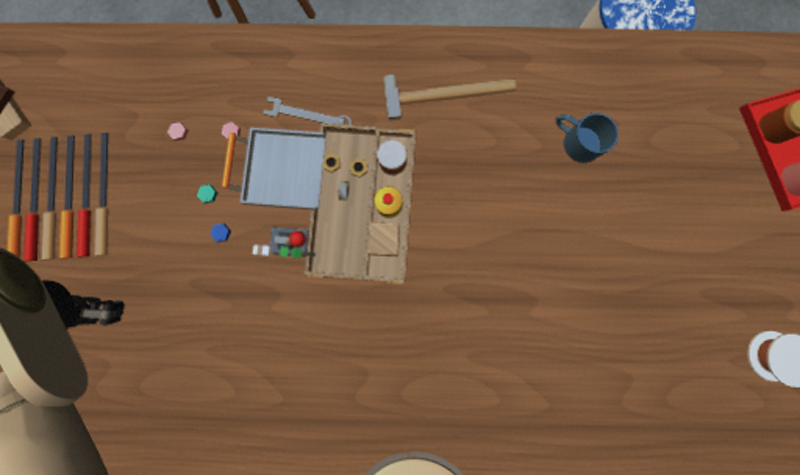

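Run:
```python
from tri import *
T=imaging.camera_params("top");S=imaging.camera_params("scene");W=np.load("pics/w20p.npy",allow_pickle=True).item()
r=[ray(T,px((302,464),5,(130,140))),ray(S,px((514,265),4.2857,(200,150))),ray(W,px((202,362),4,(150,40)))]
X,e=tri(r); print(iv(X[None]),e); a=iv(X[None])[0]; print(np.arctan2(a[1]-185.3,a[2]-50))
from rig import ctrl
print(ctrl.finish_job())
```

```text
[[-86.2 144.9 142.7]] [np.float64(1.3), np.float64(1.4), np.float64(0.2)]
-0.41099481400395677
the job is handed in; nothing more can be done
None
```

The job is done and handed in at about 42 s, in the order asked. The parts and tray came first, the clamp lever last.

- **Slot:** I stood the wood block, yellow bottle and amber jar upright on the slot floor, with gaps of about 30 mm between them. No tin or metal block was on the bench. Depth readings put the block and jar tops at about 83 and 85 mm, within about 1 mm of what they should be standing on the floor.
- **Tray:** I lifted the orange bar slowly to about 0.8 rad and all three nuts (two brass, one steel) slid into the wide bin. The tray is back flat and empty. The steel nut came to rest standing on its edge, and it had not moved in the pictures since.
- **Clamp:** The lever is in the green-marked notch. Three camera views together put it 0.41 rad over the box; the target is 0.40, and I measured the middle of the green gap at 0.41.
- **Bystanders:** The mug, hammer and wrench look where they were at the start. No contact force came near the limits.

Two measurements disagreed:
- **Box position:** the top and wrist cameras differed by about 4 mm, so I used the wrist view for the fits.
- **Lever start:** it started nearer 0.12 rad than 0, so I worked its swing out from the measured pivot.

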